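# Fan out the closed slide mailers, set the open ones aside

## Task

Sort the blue slide mailers by their orange slide carriers without moving the carriers. Lay every mailer whose carrier is pushed home in one overlapping fan along the grey tray, label strips up and towards the end stop: the first on the ramp with its label edge at the red line, each next one leaning on the one before and set forward so that it leaves that one's label strip showing but still covers more than half of it; then slide the end stop up to the last one. Lay every mailer whose carrier is drawn out flat on the floor of the yellow tray, and leave the small bottle and the specimen cup alone.

Things in the scene. Friction and masses are not known exactly. Their poses are not given: they have to be found in the camera images.
- mailer_a: flat blue slide mailer (stiff plastic case for a microscope slide), 92 mm long (own x) x 56 mm wide (own y) x 8 mm thick, 50 to 95 g; starts flat on the table, may be absent. Origin at the centre of its underside, z up through its top. White label strip, 16 mm wide, on top 1.5 mm from the +x edge; an orange slide carrier comes out of the -x end
- slide_a (a joint): how far the orange slide carrier of mailer_a is drawn out of the -x end, m: 0 = pushed home (only a 1.5 mm red edge shows), about 0.014 to 0.018 = drawn out; range 0 to 0.02, 30 mm wide, 4 mm thick, held by about 1 N of friction. None if the mailer is absent.
- mailer_b: flat blue slide mailer (stiff plastic case for a microscope slide), 92 mm long (own x) x 56 mm wide (own y) x 8 mm thick, 50 to 95 g; starts flat on the table, may be absent. Origin at the centre of its underside, z up through its top. White label strip, 16 mm wide, on top 1.5 mm from the +x edge; an orange slide carrier comes out of the -x end
- slide_b (a joint): how far the orange slide carrier of mailer_b is drawn out of the -x end, m: 0 = pushed home (only a 1.5 mm red edge shows), about 0.014 to 0.018 = drawn out; range 0 to 0.02, 30 mm wide, 4 mm thick, held by about 1 N of friction. None if the mailer is absent.
- mailer_c: flat blue slide mailer (stiff plastic case for a microscope slide), 92 mm long (own x) x 56 mm wide (own y) x 8 mm thick, 50 to 95 g; starts flat on the table, may be absent. Origin at the centre of its underside, z up through its top. White label strip, 16 mm wide, on top 1.5 mm from the +x edge; an orange slide carrier comes out of the -x end
- slide_c (a joint): how far the orange slide carrier of mailer_c is drawn out of the -x end, m: 0 = pushed home (only a 1.5 mm red edge shows), about 0.014 to 0.018 = drawn out; range 0 to 0.02, 30 mm wide, 4 mm thick, held by about 1 N of friction. None if the mailer is absent.
- mailer_d: flat blue slide mailer (stiff plastic case for a microscope slide), 92 mm long (own x) x 56 mm wide (own y) x 8 mm thick, 50 to 95 g; starts flat on the table, may be absent. Origin at the centre of its underside, z up through its top. White label strip, 16 mm wide, on top 1.5 mm from the +x edge; an orange slide carrier comes out of the -x end
- slide_d (a joint): how far the orange slide carrier of mailer_d is drawn out of the -x end, m: 0 = pushed home (only a 1.5 mm red edge shows), about 0.014 to 0.018 = drawn out; range 0 to 0.02, 30 mm wide, 4 mm thick, held by about 1 N of friction. None if the mailer is absent.
- mailer_e: flat blue slide mailer (stiff plastic case for a microscope slide), 92 mm long (own x) x 56 mm wide (own y) x 8 mm thick, 50 to 95 g; starts flat on the table, may be absent. Origin at the centre of its underside, z up through its top. White label strip, 16 mm wide, on top 1.5 mm from the +x edge; an orange slide carrier comes out of the -x end
- slide_e (a joint): how far the orange slide carrier of mailer_e is drawn out of the -x end, m: 0 = pushed home (only a 1.5 mm red edge shows), about 0.014 to 0.018 = drawn out; range 0 to 0.02, 30 mm wide, 4 mm thick, held by about 1 N of friction. None if the mailer is absent.
- mailer_f: flat blue slide mailer (stiff plastic case for a microscope slide), 92 mm long (own x) x 56 mm wide (own y) x 8 mm thick, 50 to 95 g; starts flat on the table, may be absent. Origin at the centre of its underside, z up through its top. White label strip, 16 mm wide, on top 1.5 mm from the +x edge; an orange slide carrier comes out of the -x end
- slide_f (a joint): how far the orange slide carrier of mailer_f is drawn out of the -x end, m: 0 = pushed home (only a 1.5 mm red edge shows), about 0.014 to 0.018 = drawn out; range 0 to 0.02, 30 mm wide, 4 mm thick, held by about 1 N of friction. None if the mailer is absent.
- mailer_g: flat blue slide mailer (stiff plastic case for a microscope slide), 92 mm long (own x) x 56 mm wide (own y) x 8 mm thick, 50 to 95 g; starts flat on the table, may be absent. Origin at the centre of its underside, z up through its top. White label strip, 16 mm wide, on top 1.5 mm from the +x edge; an orange slide carrier comes out of the -x end
- slide_g (a joint): how far the orange slide carrier of mailer_g is drawn out of the -x end, m: 0 = pushed home (only a 1.5 mm red edge shows), about 0.014 to 0.018 = drawn out; range 0 to 0.02, 30 mm wide, 4 mm thick, held by about 1 N of friction. None if the mailer is absent.
- ramp_foot (a point): middle of the ramp's foot (thin red line) on the floor of the fixed grey fan tray; x along the tray away from the ramp (the way the fan grows), y across, z up. Tray 330 mm long (x -100 to 230 mm from here), 104 mm wide, floor 5 mm above the table, side rails 4.5 mm above the floor. The aluminium ramp, 88 mm wide, rises at 0.28 rad from here to 24 mm above the floor at x = -85 mm
- end_stop (a joint): travel of the fan tray's orange end stop from the tray's +x end towards the ramp, m: 0 to 0.20, starts at 0 to 0.02; 1.5 N friction, stays where left. Cross bar 18 mm along the tray, 86 mm across, 16 mm high; on its middle a black grip block 16 mm along the tray, 30 mm across, from 16 to 46 mm above the tray's floor
- stop_face (a point): middle of the lower edge of the end stop's face that looks to the ramp, on the tray's floor level; the grip block's centre is 9 mm behind it (own +x). Axes as ramp_foot
- recheck_tray_in (a point): centre of the inner floor (4 mm above the table or less) of the fixed yellow open tray, outside 160 mm (own x) x 250 mm (own y) x 14 mm high, walls 4 mm thick; z up
- oil_bottle: small upright bottle 29 x 29 x 77 mm with a red cap, loose bystander; origin at the centre of its underside
- specimen_cup: clear lidless specimen cup standing upright, 56 mm across, 44 mm high, loose bystander; origin at the centre of its underside

How it is judged (in metres and radians):
At the end, for the whole second after the job is handed in: Home mailers fanned: within 20 mm of centre line, 0.22 rad, tilt 0.08-0.42, down on tray; first label edge within 16 mm of the red line, each next 16-46 mm ahead of one under it; stop within 12 mm of the foremost. Drawn ones (still over 9 mm) flat (0.07 rad) on yellow tray floor. All at rest (y of mailer_a in the frame of ramp_foot between -0.02 and 0.02 m and z of mailer_a in the frame of ramp_foot between 0.003 and 0.036 m and angle between the y axis of each of mailer_a, mailer_b, mailer_c, mailer_d, mailer_e and the y axis of ramp_foot, either way round below 0.22 rad and angle between mailer_a's own z axis and vertical between 0.08 and 0.42 rad and x of stop_face in the frame of mailer_a above 0.042 m and value of joint each of slide_a, slide_b, slide_c, slide_d, slide_e below 0.006 m and linear speed of each of mailer_a, mailer_b, mailer_c, mailer_d, mailer_e, mailer_f, mailer_g below 0.02 m/s and (x of mailer_a in the frame of ramp_foot between -0.06 and -0.028 m or (x of mailer_a in the frame of mailer_b between 0.016 and 0.046 m and z of mailer_a in the frame of mailer_b above 0.003 m) or (x of mailer_a in the frame of mailer_c between 0.016 and 0.046 m and z of mailer_a in the frame of mailer_c above 0.003 m) or (x of mailer_a in the frame of mailer_d between 0.016 and 0.046 m and z of mailer_a in the frame of mailer_d above 0.003 m) or (x of mailer_a in the frame of mailer_e between 0.016 and 0.046 m and z of mailer_a in the frame of mailer_e above 0.003 m)) and (x of mailer_a in the frame of mailer_b above 0.016 m or x of mailer_a in the frame of mailer_b below -0.016 m) and (x of mailer_a in the frame of mailer_c above 0.016 m or x of mailer_a in the frame of mailer_c below -0.016 m) and (x of mailer_a in the frame of mailer_d above 0.016 m or x of mailer_a in the frame of mailer_d below -0.016 m) and (x of mailer_a in the frame of mailer_e above 0.016 m or x of mailer_a in the frame of mailer_e below -0.016 m) and y of mailer_b in the frame of ramp_foot between -0.02 and 0.02 m and z of mailer_b in the frame of ramp_foot between 0.003 and 0.036 m and angle between mailer_b's own z axis and vertical between 0.08 and 0.42 rad and x of stop_face in the frame of mailer_b above 0.042 m and (x of mailer_b in the frame of ramp_foot between -0.06 and -0.028 m or (x of mailer_b in the frame of mailer_a between 0.016 and 0.046 m and z of mailer_b in the frame of mailer_a above 0.003 m) or (x of mailer_b in the frame of mailer_c between 0.016 and 0.046 m and z of mailer_b in the frame of mailer_c above 0.003 m) or (x of mailer_b in the frame of mailer_d between 0.016 and 0.046 m and z of mailer_b in the frame of mailer_d above 0.003 m) or (x of mailer_b in the frame of mailer_e between 0.016 and 0.046 m and z of mailer_b in the frame of mailer_e above 0.003 m)) and (x of mailer_b in the frame of mailer_c above 0.016 m or x of mailer_b in the frame of mailer_c below -0.016 m) and (x of mailer_b in the frame of mailer_d above 0.016 m or x of mailer_b in the frame of mailer_d below -0.016 m) and (x of mailer_b in the frame of mailer_e above 0.016 m or x of mailer_b in the frame of mailer_e below -0.016 m) and y of mailer_c in the frame of ramp_foot between -0.02 and 0.02 m and z of mailer_c in the frame of ramp_foot between 0.003 and 0.036 m and angle between mailer_c's own z axis and vertical between 0.08 and 0.42 rad and x of stop_face in the frame of mailer_c above 0.042 m and (x of mailer_c in the frame of ramp_foot between -0.06 and -0.028 m or (x of mailer_c in the frame of mailer_a between 0.016 and 0.046 m and z of mailer_c in the frame of mailer_a above 0.003 m) or (x of mailer_c in the frame of mailer_b between 0.016 and 0.046 m and z of mailer_c in the frame of mailer_b above 0.003 m) or (x of mailer_c in the frame of mailer_d between 0.016 and 0.046 m and z of mailer_c in the frame of mailer_d above 0.003 m) or (x of mailer_c in the frame of mailer_e between 0.016 and 0.046 m and z of mailer_c in the frame of mailer_e above 0.003 m)) and (x of mailer_c in the frame of mailer_d above 0.016 m or x of mailer_c in the frame of mailer_d below -0.016 m) and (x of mailer_c in the frame of mailer_e above 0.016 m or x of mailer_c in the frame of mailer_e below -0.016 m) and y of mailer_d in the frame of ramp_foot between -0.02 and 0.02 m and z of mailer_d in the frame of ramp_foot between 0.003 and 0.036 m and angle between mailer_d's own z axis and vertical between 0.08 and 0.42 rad and x of stop_face in the frame of mailer_d above 0.042 m and (x of mailer_d in the frame of ramp_foot between -0.06 and -0.028 m or (x of mailer_d in the frame of mailer_a between 0.016 and 0.046 m and z of mailer_d in the frame of mailer_a above 0.003 m) or (x of mailer_d in the frame of mailer_b between 0.016 and 0.046 m and z of mailer_d in the frame of mailer_b above 0.003 m) or (x of mailer_d in the frame of mailer_c between 0.016 and 0.046 m and z of mailer_d in the frame of mailer_c above 0.003 m) or (x of mailer_d in the frame of mailer_e between 0.016 and 0.046 m and z of mailer_d in the frame of mailer_e above 0.003 m)) and (x of mailer_d in the frame of mailer_e above 0.016 m or x of mailer_d in the frame of mailer_e below -0.016 m) and y of mailer_e in the frame of ramp_foot between -0.02 and 0.02 m and z of mailer_e in the frame of ramp_foot between 0.003 and 0.036 m and angle between mailer_e's own z axis and vertical between 0.08 and 0.42 rad and x of stop_face in the frame of mailer_e above 0.042 m and (x of mailer_e in the frame of ramp_foot between -0.06 and -0.028 m or (x of mailer_e in the frame of mailer_a between 0.016 and 0.046 m and z of mailer_e in the frame of mailer_a above 0.003 m) or (x of mailer_e in the frame of mailer_b between 0.016 and 0.046 m and z of mailer_e in the frame of mailer_b above 0.003 m) or (x of mailer_e in the frame of mailer_c between 0.016 and 0.046 m and z of mailer_e in the frame of mailer_c above 0.003 m) or (x of mailer_e in the frame of mailer_d between 0.016 and 0.046 m and z of mailer_e in the frame of mailer_d above 0.003 m)) and (x of stop_face in the frame of mailer_a below 0.058 m or x of stop_face in the frame of mailer_b below 0.058 m or x of stop_face in the frame of mailer_c below 0.058 m or x of stop_face in the frame of mailer_d below 0.058 m or x of stop_face in the frame of mailer_e below 0.058 m) and x of mailer_f in the frame of recheck_tray_in between -0.075 and 0.075 m and y of mailer_f in the frame of recheck_tray_in between -0.118 and 0.118 m and z of mailer_f in the frame of recheck_tray_in between -0.004 and 0.006 m and angle between each of mailer_f, mailer_g's own z axis and vertical below 0.07 rad and value of joint each of slide_f, slide_g above 0.009 m and x of mailer_g in the frame of recheck_tray_in between -0.075 and 0.075 m and y of mailer_g in the frame of recheck_tray_in between -0.118 and 0.118 m and z of mailer_g in the frame of recheck_tray_in between -0.004 and 0.006 m); the robot touches nothing.
It fails at once if the oil bottle or the specimen cup was knocked over or shoved more than 5 cm (distance of any of oil_bottle, specimen_cup from where it was at the start of the episode above 0.05 m or angle between any of oil_bottle, specimen_cup's own z axis and vertical above 0.6 rad).
Of mailer_a, mailer_b, mailer_c, mailer_d, mailer_e only 4 to 5 are there at a start; the rules pass over those that are not, and their reading is None.
Of mailer_f, mailer_g only 1 to 2 are there at a start; the rules pass over those that are not, and their reading is None.
At some moment in a run one of mailer_a, mailer_b, mailer_c, mailer_d, mailer_e, mailer_f, mailer_g may be knocked a few centimetres aside while the robot is not near it.
Once in a run the grip may slacken for a moment while it holds something.
It also fails if it takes over 210 s, if anything falls off the work surface, if the arm or the gripper's body presses on something with over 40 N, if the wrist force passes 120 N, or if a joint passes its speed limit or range.

## Robot

A 7-joint arm with a two-finger parallel gripper is mounted at the origin on a cart in front of the work surface, level with it; the furniture and walls round the work are solid. World frame = base frame: x ahead of the robot, y to its left, z up, the work surface at z = 0. Lengths are in mm, angles in rad, forces in N, time in s.
With the tool pointing down it reaches from about 425 to 950 mm from the base axis. Payload 4.7 kg.
Tool frame: the origin (TCP) lies at the very end of the fingers, on their centre line; the grasp point (between the pads) lies 19 mm behind it; z points along the fingers, y is the line along which they close (so a half turn about z gives the same grasp; the last joint's range is limited). The gripper opens to 85 mm and grips with 20 to 120 N. Pads are 22 mm wide; open, the fingers measure 114 mm over their backs; the gripper's body (76 mm by 85 mm) begins 54 mm behind the grasp point. The pads swing forward as they close: fully open they stand 13 mm farther back than shut.
Start: joints at [-1.338, 0.469, -0.049, 1.532, 0.024, 1.141, -0.082], TCP at [174.661, 652.029, 231.335] pointing down, gripper open.
Joint ranges: [-2.59, 2.59], [-0.33, 1.99], [-1.39, 1.29], [0.1, 2.45], [-1.04, 4.18], [0.21, 1.99], [-2.66, 2.66]. Speed limits (rad/s): [2.57, 2.57, 3.14, 3.14, 3.14, 3.14, 3.14].

## Interface

Orientations are given as a rotation vector (axis times angle).
In Python, from rig import bot, cams, job gives the robot as it stands. The module is installed in compiled form; this text tells all that it offers.
- The arm moves only by the tool send_rows, never from a script. Its argument "increments" is a list of rows, each a list of 7 numbers: the shift along the tool's x, y, z in mm, then the turn, a rotation vector about the tool's x, y, z in rad, then the finger opening in mm, from 0 to 85.4. In form: [[tx, ty, tz, ax, ay, az, gripper], ...]. A call has exactly 8 rows; each row shifts and turns the commanded pose from where the row before left it, along the tool's axes as they then stand; what a row does not reach is not made up. A row lasts 1/8 s, in which the tool goes at most 62.5 mm and 10.7 degrees, less where a joint would pass 70% of its speed; a pose out of reach is approached as far as the arm can. A call with a gripper value outside its range is refused whole. The fingers move at their own pace and stop on an object; "squeeze" is the grip in N (left out, the last holds). Time passes only in rows, so rows that do not move let the fingers close, or fill a call up. It gives the time, the measured TCP pose, the force, the opening and the grip force at its end, in the units of the state.
- bot.get_obs(): the state, without advancing time (a new reading comes with each control period).
- cams.grab_frame(name): name is "scene" or "top"; returns a dict with "img" (480x640x3 uint8, red, green, blue), "range_z" (480x640 float32, mm along the optical axis (not along the pixel's ray), 0 where there is no reading), "fx", "fy", "cx", "cy" (pixels), "world_from_camera" (4x4, takes a point from camera to world coordinates). Camera axes: x right, y up, looking along -z (the intrinsics and any distortion apply to the point x, -y, -z); pixel columns grow to the right and rows downward; lengths in mm; the calibration is good to about 2 mm. A picture is of the moment at which its call begins.
- job.hand_in(): hands the job in; it is judged then, once.
The state is a dict: "time_s": time; "qpos": joint angles; "joint_vel": joint speeds; "effort": joint torques, N m; "tcp_pos": TCP position; "eef_rot": TCP orientation; "ft_force": force on the tool from outside, world axes, zero at the start; "ft_torque": the same for the moment, N m; "grip_width": finger opening in mm; "grip_force": force on a finger pad.
Only numpy, scipy, OpenCV 4.12 (cv2) and the standard library are available. Lean on these libraries where they do the work, as an engineer would, in place of code of your own. Each camera call takes 0.05 s, during which the arm holds its last target. There are 200 camera calls.

## Working session

There is one attempt and no reset: what is moved stays moved. The work goes in short steps, Python scripts to look and compute and a tool call to move; the robot and the scene stay as the last step left them, time stands still between calls to the robot, and variables do not carry over. Pictures are saved under pics/ and viewed, at most 14 in all, crops included, and the job is handed in when it is done.

Besides the shell and the picture viewer there is one more tool, called after "Request:" as name(argument=value, ...), one argument or row to a line, values as JSON. send_rows: Moves the arm, as the interface text tells. Its arguments: {"type":"object","properties":{"increments":{"type":"array","items":{"type":"array","items":{"type":"number"}}},"squeeze":{"type":"number"}},"required":["increments"]}

```bash
mkdir -p pics; cat > h.py <<'E'
import numpy as np, cv2
from rig import bot, cams, job
def grab(n):
    f=cams.grab_frame(n); return f
def pts(f):
    z=f["range_z"].astype(float); v,u=np.indices(z.shape)
    x=(u-f["cx"])/f["fx"]*z; y=-(v-f["cy"])/f["fy"]*z
    P=np.stack([x,y,-z,np.ones_like(z)],-1)@np.array(f["world_from_camera"]).T
    return P[...,:3]
def save(f,name): cv2.imwrite("pics/"+name,f["img"][...,::-1])
def ray(f,u,v,h):
    T=np.array(f["world_from_camera"]); d=T[:3,:3]@np.array([(u-f["cx"])/f["fx"],-(v-f["cy"])/f["fy"],-1]); o=T[:3,3]
    return o+d*(h-o[2])/d[2]
E
python3 - <<'E'
from h import *
for n in ("top","scene"):
    f=grab(n); save(f,n+"0.png"); print(n,f["fx"],f["cx"],f["cy"],np.round(f["world_from_camera"],3).tolist(),[k for k in f])
o=bot.get_obs(); print(o)
E
```

```text
top 526.1561035872978 321.3693590117618 242.9587428127287 [[0.014, 0.984, -0.179, 276.033], [-1.0, 0.013, -0.01, 27.78], [-0.007, 0.179, 0.984, 1370.861], [0.0, 0.0, 0.0, 1.0]] ['img', 'range_z', 'fx', 'fy', 'cx', 'cy', 'world_from_camera']
scene 583.5151407605911 317.08337073734606 253.0964906847136 [[0.428, 0.57, -0.701, -459.251], [-0.903, 0.252, -0.347, -427.165], [-0.022, 0.782, 0.623, 932.197], [0.0, 0.0, 0.0, 1.0]] ['img', 'range_z', 'fx', 'fy', 'cx', 'cy', 'world_from_camera']
{'time_s': 0.1, 'qpos': array([-1.33787434,  0.46938484, -0.04857135,  1.5335341 ,  0.02410129,
        1.14098868, -0.08230691]), 'joint_vel': array([ 0.00047241, -0.00181593, -0.00064092, -0.00204057,  0.00211646,
        0.00240739,  0.00119484]), 'effort': array([ 1.42147233e-03, -5.11517501e+01, -4.66103002e-02, -2.38387316e+01,
        1.08123120e-02,  4.33311827e-03,  1.67026951e-05]), 'tcp_pos': array([174.58735348, 651.5120801 , 230.367155  ]), 'eef_rot': array([-4.10073683e-01, -3.11455535e+00,  2.70544505e-03]), 'ft_force': array([0.19756405, 0.55403009, 0.3508674 ]), 'ft_torque': array([-0.02559605, -0.02097703,  0.02490674]), 'grip_force': 0.0, 'grip_width': 85.44881390216895}
```

View pics/top0.png

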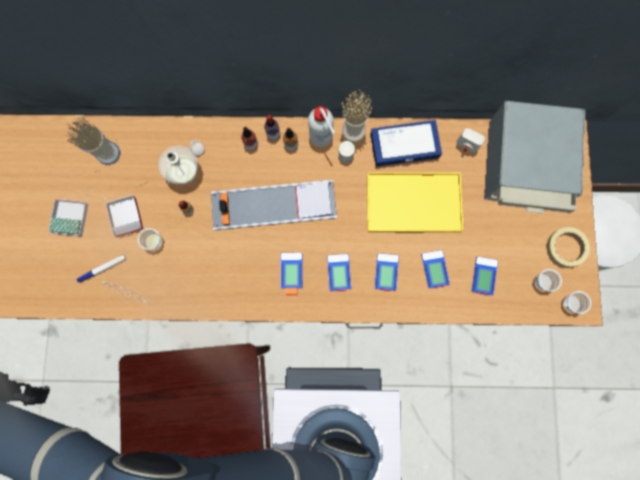

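View pics/scene0.png

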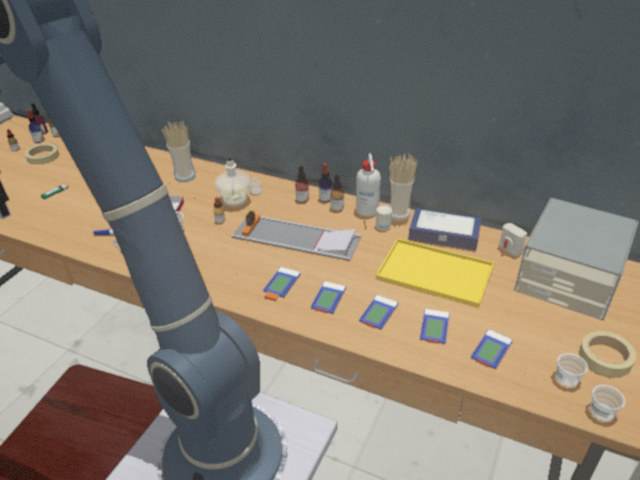

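The top view shows five mailers, pixel columns 291–486 near row 272. Only the leftmost has its carrier drawn out (orange at 291,291). The grey tray spans (213–335, 203), with the ramp on the right (296–335) and the stop at (224,207). The yellow tray is at (415,202), and the bottle is at (184,208) with the cup at (150,240). The scene view agrees.

```bash
cat >> h.py <<'E'
def mailers(f,roi=None,h=8.):
    hsv=cv2.cvtColor(f["img"],cv2.COLOR_RGB2HSV); S=4
    big=cv2.resize(f["img"],None,fx=S,fy=S,interpolation=cv2.INTER_CUBIC); hs=cv2.cvtColor(big,cv2.COLOR_RGB2HSV)
    m=cv2.inRange(hs,(100,110,60),(130,255,255))
    out=[]
    for c in cv2.findContours(m,cv2.RETR_EXTERNAL,cv2.CHAIN_APPROX_NONE)[0]:
        if cv2.contourArea(c)<3000: continue
        uv=c[:,0]/S; w=np.array([ray(f,u,v,h)[:2] for u,v in uv],np.float32)
        (x,y),(a,b),t=cv2.minAreaRect(w)
        out.append((round(x),round(y),round(a),round(b),round(t,1),[int(k) for k in uv.mean(0)]))
    return sorted(out,key=lambda o:-o[1])
E
python3 - <<'E'
from h import *
f=grab("top")
for m in mailers(f): print(m)
hs=cv2.cvtColor(f["img"],cv2.COLOR_RGB2HSV)
crops=[f["img"][245:300,270:350],f["img"][245:300,350:430],f["img"][245:300,430:510],f["img"][175:235,205:345]]
cv2.imwrite("pics/c1.png",np.vstack([cv2.resize(np.hstack(crops[:3]),(800,183),interpolation=2),cv2.resize(crops[3],(800,343),interpolation=2)])[...,::-1])
# yellow
m=cv2.inRange(hs,(24,150,120),(34,255,255)); c=max(cv2.findContours(m,0,2)[0],key=cv2.contourArea)
w=np.array([ray(f,u,v,12)[:2] for u,v in c[:,0]],np.float32); print("yel",cv2.minAreaRect(w))
for n,p in dict(A=(213,195),B=(335,183),C=(336,219),D=(214,228),foot1=(296,186),foot2=(299,219),stop=(224,207),bottle=(184,205),cup=(150,240)).items(): print(n,np.round(ray(f,*p,8)),np.round(pts(f)[p[1],p[0]]))
E
```

```text
(442, 118, 71, 52, 1.6, [291, 273])
(439, -7, 72, 53, 5.0, [339, 275])
(441, -129, 53, 72, 85.4, [386, 275])
(805, -185, 101, 178, 8.9, [407, 148])
(450, -258, 71, 53, 10.4, [436, 272])
(435, -382, 53, 72, 79.8, [484, 279])
yel ((637.9080200195312, -203.7791748046875), (157.46609497070312, 248.9263153076172), 1.3867555856704712)
A [651. 334.   8.] [652. 335.   5.]
B [689.   7.   8.] [691.   7.   1.]
C [590.   3.   8.] [591.   3.  -0.]
D [561. 327.   8.] [562. 327.   6.]
foot1 [679. 112.   8.] [681. 112.   2.]
foot2 [588. 102.   8.] [588. 102.   8.]
stop [619. 303.   8.] [607. 294.  53.]
bottle [623. 410.   8.] [609. 394.  64.]
cup [527. 494.   8.] [528. 496.   1.]
```

View pics/c1.png

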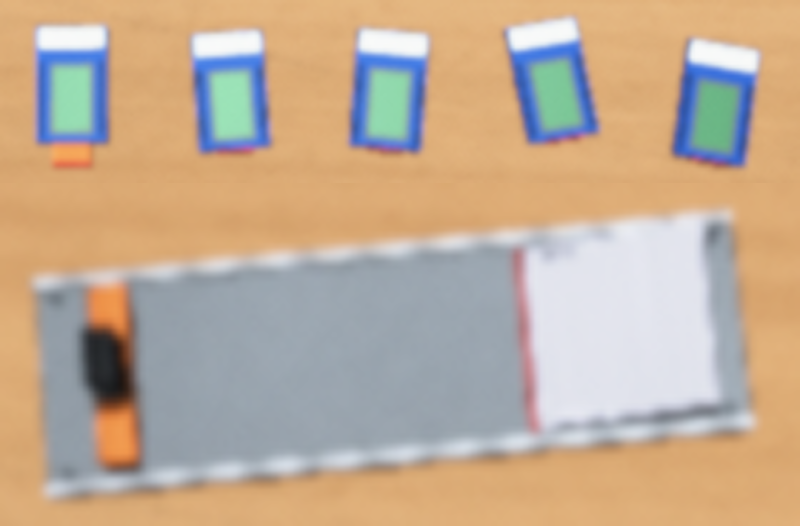

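The crop confirms it: one drawn carrier (leftmost) and four home. The red line runs from crop (519,250) to (533,432), and the stop's ramp-side face is at about (132,285)–(138,465).

```bash
cat >> h.py <<'E'
from scipy.spatial.transform import Rotation as Rn
def goto(pos,yaw,tilt=0.):
    """remaining shift and turn; tool y at world angle yaw(deg), tilt about tool y"""
    o=bot.get_obs(); R=Rn.from_rotvec(o["eef_rot"]).as_matrix()
    y=np.array([np.cos(np.radians(yaw)),np.sin(np.radians(yaw)),0]); z=np.array([0,0,-1.]); x=np.cross(y,z)
    T=np.stack([x,y,z],1)@Rn.from_rotvec([0,-tilt,0]).as_matrix()
    d=np.array(pos)-o["tcp_pos"]
    print("t",round(o["time_s"],1),"turn",np.round(Rn.from_matrix(R.T@T).as_rotvec(),3),"shift now-axes",np.round(R.T@d,1),"shift after turn",np.round(T.T@d,1),"tcp",np.round(o["tcp_pos"],1),"w",round(o["grip_width"],1),"gf",round(o["grip_force"],1),"F",np.round(o["ft_force"],1))
E
python3 - <<'E'
from h import *
f=grab("top")
C=[ray(f,*p,9.5)[:2] for p in ((211.1,192),(212.9,228.7),(333.3,180.2),(336.6,217.3))]
for c in C: print(np.round(c,1))
TL,BL,TR,BR=C
print("len",np.linalg.norm(TL-TR),np.linalg.norm(BL-BR),"wid",np.linalg.norm(TL-BL),np.linalg.norm(TR-BR))
ax=(TL+BL-TR-BR); ax/=np.linalg.norm(ax); print("axis ang",np.degrees(np.arctan2(ax[1],ax[0])), "ctr",sum(C)/4, "foot by ctr", sum(C)/4-65*ax)
print("red",[np.round(ray(f,*p,5),1) for p in ((295.8,186.7),(298.3,218.6))])
print("stopface",[np.round(ray(f,205+a/5.714,175+(b-183)/5.717,21),1) for a,b in((132,285),(138,465))])
goto([451,118,150],-88.4)
E
```

```text
[659.3 339. ]
[558.9 329. ]
[696.   11.7]
[593.9   1.9]
len 329.3611924019927 328.9748226635704 wid 100.91578125436969 102.63873545725454
axis ang 96.26161598296639 ctr [627.01159006 170.3881959 ] foot by ctr [634.10103637 105.77596988]
red [array([678.1, 112.4,   5. ]), array([590.1, 103.7,   5. ])]
stopface [array([654.3, 291. ,  21. ]), array([568.7, 284.3,  21. ])]
t 0.2 turn [-0.000e+00  2.000e-03  2.852e+00] shift now-axes [-405.1 -443.9   81.2] shift after turn [261.4 541.2  80.7] tcp [174.6 651.7 230.7] w 85.5 gf 0.0 F [-0.  -0.4  0.8]
```

Request:
send_rows(
  increments=[
    [-40, -44, 6, 0, 0, 0, 85],
    [-40, -44, 6, 0, 0, 0, 85],
    [-40, -44, 6, 0, 0, 0, 85],
    [-40, -44, 6, 0, 0, 0, 85],
    [-40, -44, 6, 0, 0, 0, 85],
    [-40, -44, 6, 0, 0, 0, 85],
    [-40, -44, 6, 0, 0, 0, 85],
    [-40, -44, 6, 0, 0, 0, 85],
  ],
)

```text
time_s: 1.2
tcp_pos: [393.3, 227.5, 183.3]
eef_rot: [0.41, 3.114, 0.001]
ft_force: [1.4, -0.3, 0.0]
grip_width: 84.9
grip_force: 0.0
```

Request:
send_rows(
  increments=[
    [-42, -45, 6, 0, 0, 0, 85],
    [-42, -45, 6, 0, 0, 0, 85],
    [0, 0, 0, 0, 0, 0.17, 85],
    [0, 0, 0, 0, 0, 0.17, 85],
    [0, 0, 0, 0, 0, 0.17, 85],
    [0, 0, 0, 0, 0, 0.17, 85],
    [0, 0, 0, 0, 0, 0.17, 85],
    [0, 0, 0, 0, 0, 0.17, 85],
  ],
)

```text
time_s: 2.2
tcp_pos: [450.4, 120.6, 171.3]
eef_rot: [-1.885, -2.513, -0.0]
ft_force: [-0.7, -0.2, -0.3]
grip_width: 85.1
grip_force: 0.0
```

Request:
send_rows(
  increments=[
    [0, 0, 0, 0, 0, 0.183, 85],
    [0, 0, 0, 0, 0, 0.183, 85],
    [0, 0, 0, 0, 0, 0.183, 85],
    [0, 0, 0, 0, 0, 0.183, 85],
    [0, 0, 0, 0, 0, 0.183, 85],
    [0, 0, 0, 0, 0, 0.183, 85],
    [0, 0, 0, 0, 0, 0.183, 85],
    [0, 0, 0, 0, 0, 0.183, 85],
  ],
)

```text
time_s: 3.2
tcp_pos: [450.4, 120.6, 171.3]
eef_rot: [-3.082, -0.609, 0.0]
ft_force: [0.1, -0.2, 1.2]
grip_width: 85.0
grip_force: 0.0
```

```bash
python3 - <<'E'
from h import *
goto([451,118,6],-88.4); print(np.round(bot.get_obs()["qpos"],2))
E
```

```text
t 3.2 turn [-0.     0.     0.362] shift now-axes [ -0.4   2.7 165.3] shift after turn [  0.5   2.6 165.3] tcp [450.4 120.6 171.3] w 85.0 gf 0.0 F [ 0.1 -0.2  1.2]
[-0.9   0.22  0.63  2.11 -0.17  0.86 -1.34]
```

Request:
send_rows(
  increments=[
    [0, 0, 0, 0, 0, 0.181, 70],
    [0, 0, 0, 0, 0, 0.181, 70],
    [0.5, 2.6, 40, 0, 0, 0, 70],
    [0, 0, 40, 0, 0, 0, 70],
    [0, 0, 40, 0, 0, 0, 70],
    [0, 0, 30, 0, 0, 0, 70],
    [0, 0, 18, 0, 0, 0, 70],
    [0, 0, 0, 0, 0, 0, 70],
  ],
)

```text
time_s: 4.2
tcp_pos: [450.3, 117.6, 2.3]
eef_rot: [3.14, 0.053, -0.004]
ft_force: [0.5, -0.3, 0.0]
grip_width: 69.9
grip_force: 0.0
```

Request:
send_rows(
  increments=[
    [0, 0, 0, 0, 0, 0, 70],
    [0, 0, 1, 0, 0, 0, 70],
    [0, 0, 1, 0, 0, 0, 70],
    [0, 0, 1, 0, 0, 0, 70],
    [0, 0, 0, 0, 0, 0, 70],
    [0, 0, 0, 0, 0, 0, 70],
    [0, 0, 0, 0, 0, 0, 70],
    [0, 0, 0, 0, 0, 0, 70],
  ],
)

```text
time_s: 5.2
tcp_pos: [451.1, 117.9, 0.3]
eef_rot: [-3.141, -0.053, 0.0]
ft_force: [-0.5, -0.0, -0.3]
grip_width: 69.9
grip_force: 0.0
```

Request:
send_rows(
  increments=[
    [0, 0, 1, 0, 0, 0, 70],
    [0, 0, 1, 0, 0, 0, 70],
    [0, 0, 1, 0, 0, 0, 70],
    [0, 0, 0, 0, 0, 0, 70],
    [0, 0, 0, 0, 0, 0, 70],
    [0, 0, 0, 0, 0, 0, 70],
    [0, 0, 0, 0, 0, 0, 70],
    [0, 0, 0, 0, 0, 0, 70],
  ],
)

```text
time_s: 6.2
tcp_pos: [451.1, 118.0, -2.7]
eef_rot: [-3.141, -0.053, 0.0]
ft_force: [-0.3, 0.8, -0.4]
grip_width: 70.1
grip_force: 0.0
```

Request:
send_rows(
  increments=[
    [0, 0, 0, 0, 0, 0, 62],
    [0, 0, 0, 0, 0, 0, 50],
    [0, 0, 0, 0, 0, 0, 50],
    [0, 0, 0, 0, 0, 0, 50],
    [0, 0, 0, 0, 0, 0, 50],
    [0, 0, 0, 0, 0, 0, 50],
    [0, 0, 0, 0, 0, 0, 50],
    [0, 0, 0, 0, 0, 0, 50],
  ],
  squeeze=50,
)

```text
time_s: 7.2
tcp_pos: [451.1, 118.1, -2.2]
eef_rot: [-3.14, -0.053, 0.0]
ft_force: [-2.0, 0.1, 6.4]
grip_width: 54.5
grip_force: 51.8
```

```bash
python3 - <<'E'
from h import *
goto([638,-150,100],-88.4); goto([638,-150,100],0)
E
```

```text
t 7.2 turn [-0.001  0.     0.006] shift now-axes [ 177.7  274.2 -102.5] shift after turn [ 179.3  273.2 -102.2] tcp [451.1 118.1  -2.2] w 54.5 gf 51.8 F [-2.   0.1  6.4]
t 7.2 turn [-1.000e-03 -1.000e-03 -1.537e+00] shift now-axes [ 177.7  274.2 -102.5] shift after turn [-268.1  186.9 -102.2] tcp [451.1 118.1  -2.2] w 54.5 gf 51.8 F [-2.   0.1  6.4]
```

Request:
send_rows(
  increments=[
    [0, 0, -20, 0, 0, 0, 50],
    [0, 0, -40, 0, 0, 0, 50],
    [27, 46, 0, 0, 0, 0, 50],
    [27, 46, 0, 0, 0, 0, 50],
    [27, 46, 0, 0, 0, 0, 50],
    [27, 46, 0, 0, 0, 0, 50],
    [27, 46, 0, 0, 0, 0, 50],
    [27, 46, 0, 0, 0, 0, 50],
  ],
)

```text
time_s: 8.2
tcp_pos: [622.9, -153.7, 56.9]
eef_rot: [-3.141, -0.053, 0.001]
ft_force: [1.2, 0.9, -0.8]
grip_width: 54.2
grip_force: 53.6
```

```bash
python3 - <<'E'
from h import *
goto([645,-200,3.5],-90)
E
```

```text
t 8.2 turn [-0.001  0.001  0.034] shift now-axes [20.6 47.1 53.4] shift after turn [22.1 46.3 53.4] tcp [ 622.9 -153.7   56.9] w 54.2 gf 53.6 F [ 1.2  0.9 -0.8]
```

Request:
send_rows(
  increments=[
    [20.5, 47, 0, 0, 0, 0, 50],
    [0, 0, 20, 0, 0, 0, 50],
    [0, 0, 20, 0, 0, 0, 50],
    [0, 0, 10, 0, 0, 0, 50],
    [0, 0, 4, 0, 0, 0, 50],
    [0, 0, 0, 0, 0, 0, 50],
    [0, 0, 0, 0, 0, 0, 70],
    [0, 0, 0, 0, 0, 0, 70],
  ],
)

```text
time_s: 9.2
tcp_pos: [644.9, -198.8, 4.1]
eef_rot: [3.141, 0.053, 0.002]
ft_force: [1.1, 0.4, -0.1]
grip_width: 70.3
grip_force: 0.0
```

Request:
send_rows(
  increments=[
    [0, 0, 0, 0, 0, 0, 75],
    [0, 0, -30, 0, 0, 0, 75],
    [0, 0, -40, 0, 0, 0, 75],
    [0, 0, 0, 0, 0, 0, 75],
    [-45, -35, 0, 0, 0, 0, 75],
    [-45, -35, 0, 0, 0, 0, 75],
    [0, 0, 0, 0, 0, 0, 75],
    [0, 0, 0, 0, 0, 0, 75],
  ],
)

```text
time_s: 10.2
tcp_pos: [552.6, -131.8, 73.3]
eef_rot: [3.141, 0.054, 0.001]
ft_force: [0.3, -0.1, -0.7]
grip_width: 74.8
grip_force: 0.0
```

```bash
python3 - <<'E'
from h import *
f=grab("top");save(f,"t2.png")
for m in mailers(f): print(m)
goto([448,-6,-1],-85)
E
```

```text
(804, -185, 103, 178, 8.9, [407, 148])
(450, -258, 71, 53, 10.2, [436, 272])
(434, -382, 53, 72, 79.8, [484, 279])
t 10.2 turn [ 0.001 -0.001 -0.054] shift now-axes [-101.  -129.9   74.2] shift after turn [ -93.8 -135.    74.4] tcp [ 553.2 -132.3   73.4] w 74.7 gf 0.0 F [ 0.4 -0.3  0.2]
```

View pics/t2.png

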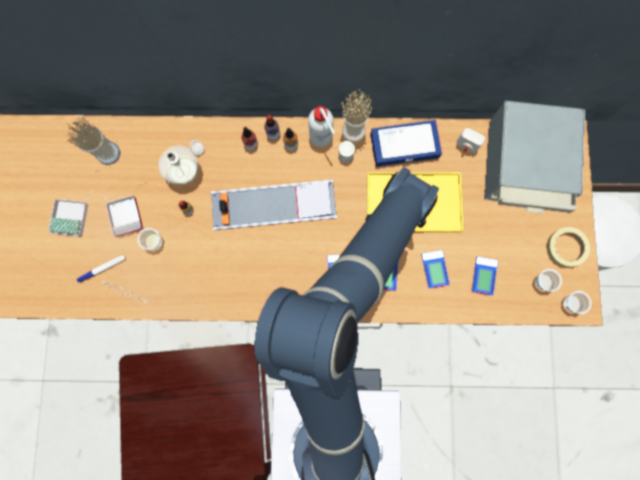

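The arm hides the yellow tray and mailers 2 and 3. Mailers 4 (436,272) and 5 (484,279) haven't moved, so I'll take mailer 4 next.

```bash
python3 - <<'E'
from h import *
goto([459,-256,-1],-79.6)
E
```

```text
t 10.2 turn [ 0.001 -0.001 -0.148] shift now-axes [-98.4 120.4  74.4] shift after turn [-114.9  104.6   74.4] tcp [ 553.2 -132.3   73.4] w 74.7 gf 0.0 F [ 0.4 -0.3  0.2]
```

Request:
send_rows(
  increments=[
    [0, 0, 0, 0, 0, -0.148, 75],
    [-38, 35, 0, 0, 0, 0, 70],
    [-38, 35, 0, 0, 0, 0, 70],
    [-39, 34.6, 0, 0, 0, 0, 70],
    [0, 0, 30, 0, 0, 0, 70],
    [0, 0, 25, 0, 0, 0, 70],
    [0, 0, 14, 0, 0, 0, 70],
    [0, 0, 5, 0, 0, 0, 70],
  ],
)

```text
time_s: 11.25
tcp_pos: [458.1, -256.0, -1.4]
eef_rot: [3.129, 0.284, -0.001]
ft_force: [0.7, -0.0, -0.3]
grip_width: 69.8
grip_force: 0.0
```

Request:
send_rows(
  increments=[
    [0, 0, 0, 0, 0, 0, 70],
    [0, 0, 0, 0, 0, 0, 60],
    [0, 0, 0, 0, 0, 0, 50],
    [0, 0, 0, 0, 0, 0, 50],
    [0, 0, 0, 0, 0, 0, 50],
    [0, 0, 0, 0, 0, 0, 50],
    [0, 0, 0, 0, 0, 0, 50],
    [0, 0, -5, 0, 0, 0, 50],
  ],
)

```text
time_s: 12.25
tcp_pos: [458.1, -255.4, 4.8]
eef_rot: [3.129, 0.285, 0.001]
ft_force: [-0.7, -0.7, -1.2]
grip_width: 53.4
grip_force: 52.5
```

```bash
cat >> h.py <<'E'
FOOT=np.array([634.1,106.5]); AX=np.array([-.108,.994])
def place(i,dz=1.5,off=30.,under=2.2+1.5):
    """TCP target so that mailer with front lower edge at x=off*i on floor, tilt .28, hover dz"""
    t=.28; xc=off*i-46*np.cos(t); zc=5+46*np.sin(t)+dz
    p=np.r_[FOOT+AX*xc,zc]; zt=np.array([-np.sin(t)*AX[0],-np.sin(t)*AX[1],-np.cos(t)]) # tool z (down), leaning
    return p+zt*under
E
python3 - <<'E'
from h import *
T=place(0); print(T); goto([*T[:2],80],6.2); goto(T,6.2,.28)
E
```

```text
[638.98495513  61.54032033  15.65645471]
t 12.2 turn [ 0.    -0.    -1.497] shift now-axes [ 235.3 -278.9  -75.1] shift after turn [295.5 214.1 -75.2] tcp [ 458.1 -255.4    4.8] w 53.4 gf 52.5 F [-0.7 -0.7 -1.2]
t 12.2 turn [-0.209 -0.226 -1.487] shift now-axes [ 235.3 -278.9  -10.7] shift after turn [281.  214.1 -92.1] tcp [ 458.1 -255.4    4.8] w 53.4 gf 52.5 F [-0.7 -0.7 -1.2]
```

Request:
send_rows(
  increments=[
    [0, 0, -38, 0, 0, 0, 50],
    [0, 0, -38, 0, 0, 0, 50],
    [39, -46.5, 0, 0, 0, 0, 50],
    [39, -46.5, 0, 0, 0, 0, 50],
    [39, -46.5, 0, 0, 0, 0, 50],
    [39, -46.5, 0, 0, 0, 0, 50],
    [39, -46.5, 0, 0, 0, 0, 50],
    [39, -46.5, 0, 0, 0, 0, 50],
  ],
)

```text
time_s: 13.25
tcp_pos: [638.3, 63.3, 80.8]
eef_rot: [3.129, 0.286, 0.001]
ft_force: [1.6, -0.5, -0.9]
grip_width: 53.6
grip_force: 53.0
```

Request:
send_rows(
  increments=[
    [0, 0, 0, 0, 0, -0.186, 50],
    [0, 0, 0, 0, 0, -0.186, 50],
    [0, 0, 0, 0, 0, -0.186, 50],
    [0, 0, 0, 0, 0, -0.186, 50],
    [0, 0, 0, 0, 0, -0.186, 50],
    [0, 0, 0, 0, 0, -0.186, 50],
    [0, 0, 0, 0, 0, -0.186, 50],
    [0, 0, 0, 0, 0, -0.186, 50],
  ],
)

```text
time_s: 14.25
tcp_pos: [637.4, 61.2, 80.5]
eef_rot: [2.101, 2.335, -0.0]
ft_force: [-0.6, 0.0, -0.3]
grip_width: 54.0
grip_force: 53.0
```

```bash
sed -i 's/under=2.2+1.5/under=1.4/' h.py; python3 - <<'E'
from h import *
T=place(0); print(T); goto([*T[:2],60],6.2); goto(T,6.2,.28)
E
```

```text
[638.91630839  62.17212462  17.86688222]
t 14.2 turn [-0.     0.    -0.003] shift now-axes [ 0.8  1.6 20.5] shift after turn [ 0.8  1.6 20.5] tcp [637.4  61.2  80.5] w 54.0 gf 53.0 F [-0.6  0.  -0.3]
t 14.2 turn [-0.    -0.28  -0.003] shift now-axes [ 0.8  1.6 62.7] shift after turn [18.1  1.6 60. ] tcp [637.4  61.2  80.5] w 54.0 gf 53.0 F [-0.6  0.  -0.3]
```

Request:
send_rows(
  increments=[
    [0, 0, 0, 0, -0.14, 0, 50],
    [0, 0, 0, 0, -0.14, 0, 50],
    [9, 1.6, 20, 0, 0, 0, 50],
    [9, 0, 20, 0, 0, 0, 50],
    [0, 0, 12, 0, 0, 0, 50],
    [0, 0, 6, 0, 0, 0, 50],
    [0, 0, 2, 0, 0, 0, 50],
    [0, 0, 0, 0, 0, 0, 50],
  ],
)

```text
time_s: 15.25
tcp_pos: [638.0, 60.4, 19.6]
eef_rot: [1.966, 2.163, -0.28]
ft_force: [-8.9, 0.8, 13.4]
grip_width: 53.9
grip_force: 54.7
```

```bash
python3 - <<'E'
from h import *
T=place(0); goto(T,6.2,.28)
f=grab("scene");P=cv2.resize(f["img"][190:310,200:400],(800,480),interpolation=2); cv2.imwrite("pics/s3.png",P[...,::-1])
E
```

```text
t 15.2 turn [-0.006  0.    -0.012] shift now-axes [2.1 1.1 1.2] shift after turn [2.1 1.1 1.2] tcp [638.   60.4  19.6] w 53.9 gf 54.7 F [-8.9  0.8 13.4]
```

View pics/s3.png

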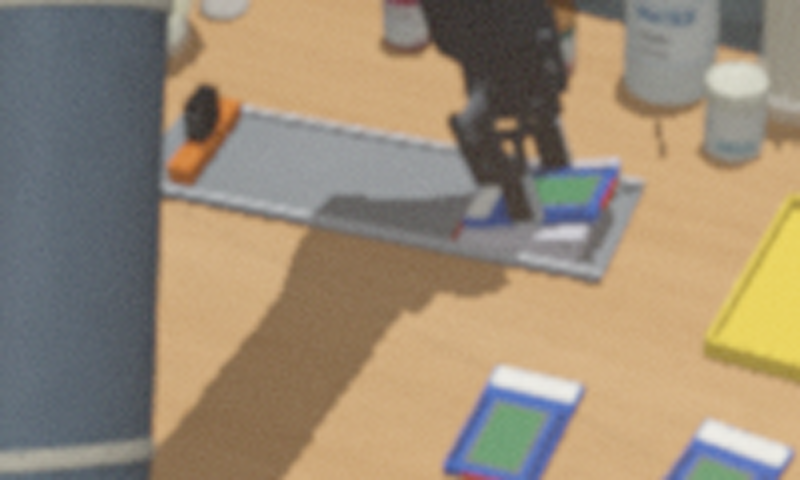

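The mailer is on the ramp at crop (550,200), its label at the red line (470,215). Contact is light, so I'm releasing it.

Request:
send_rows(
  increments=[
    [0, 0, -0.5, 0, 0, 0, 56],
    [0, 0, 0, 0, 0, 0, 60],
    [0, 0, 0, 0, 0, 0, 66],
    [0, 0, 0, 0, 0, 0, 66],
    [0, 0, -10, 0, 0, 0, 70],
    [0, 0, -25, 0, 0, 0, 70],
    [0, 0, -30, 0, 0, 0, 70],
    [0, 0, -10, 0, 0, 0, 70],
  ],
)

```text
time_s: 16.3
tcp_pos: [638.3, 84.1, 92.5]
eef_rot: [1.96, 2.165, -0.271]
ft_force: [0.2, 0.8, 0.3]
grip_width: 69.9
grip_force: 0.0
```

Request:
send_rows(
  increments=[
    [0, 0, 0, 0, 0.14, 0, 70],
    [0, 0, 0, 0, 0.14, 0, 70],
    [-50, 0, 0, 0, 0, 0, 70],
    [-50, 0, 0, 0, 0, 0, 70],
    [-50, 0, 0, 0, 0, 0, 70],
    [-50, 0, 0, 0, 0, 0, 70],
    [-50, 0, 0, 0, 0, 0, 70],
    [-50, 0, 0, 0, 0, 0, 70],
  ],
)

```text
time_s: 17.3
tcp_pos: [666.3, -217.2, 89.6]
eef_rot: [-2.108, -2.328, 0.001]
ft_force: [0.2, -0.2, -0.1]
grip_width: 70.6
grip_force: 0.0
```

```bash
python3 - <<'E'
from h import *
f=grab("top");g=grab("scene")
for m in mailers(f): print(m)
a=cv2.resize(f["img"][170:300,205:505],(800,347),interpolation=2);b=cv2.resize(g["img"][210:310,220:500],(700,250),interpolation=2)
cv2.imwrite("pics/s4.png",np.vstack([a,np.pad(b,((0,0),(0,100),(0,0)))])[...,::-1])
goto([444,-384,-1],-100)
E
```

```text
(644, 53, 56, 75, 9.7, [317, 199])
(438, -7, 71, 52, 4.9, [339, 275])
(800, -160, 102, 127, 8.6, [390, 152])
(434, -382, 53, 72, 79.9, [484, 279])
t 17.4 turn [0.004 0.005 1.834] shift now-axes [-138.  -233.8   92.1] shift after turn [-189.9  194.6   90.9] tcp [ 664.8 -225.3   89.9] w 70.1 gf 0.0 F [-0.4 -0.8  0. ]
```

View pics/s4.png

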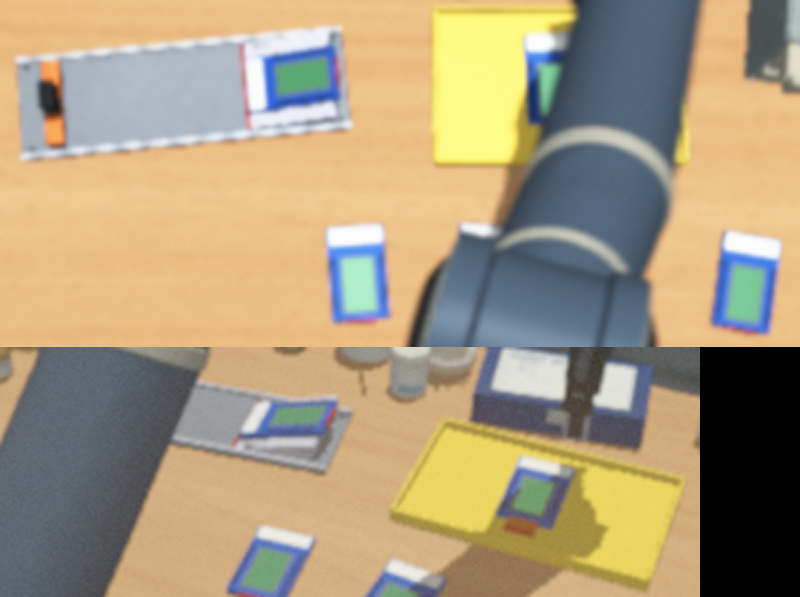

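Mailer 1 of the fan sits on the ramp with its label at the red line (top crop 255,85). The drawn mailer lies flat in the yellow tray (scene crop 535,495). Going for mailer 5.

Request:
send_rows(
  increments=[
    [-23, -39, 0, 0, 0, 0, 70],
    [-23, -39, 0, 0, 0, 0, 70],
    [-23, -39, 0, 0, 0, 0, 70],
    [-23, -39, 0, 0, 0, 0, 70],
    [-23, -39, 0, 0, 0, 0, 70],
    [-23, -39, 0, 0, 0, 0, 70],
    [0, 0, 0, 0, 0, 0.18, 70],
    [0, 0, 0, 0, 0, 0.18, 70],
  ],
)

```text
time_s: 18.4
tcp_pos: [446.5, -376.3, 89.9]
eef_rot: [-2.498, -1.903, 0.0]
ft_force: [-0.1, 0.4, -0.4]
grip_width: 69.8
grip_force: 0.0
```

Request:
send_rows(
  increments=[
    [0, 0, 0, 0, 0, 0.184, 70],
    [0, 0, 0, 0, 0, 0.184, 70],
    [0, 0, 0, 0, 0, 0.184, 70],
    [0, 0, 0, 0, 0, 0.184, 70],
    [0, 0, 0, 0, 0, 0.184, 70],
    [0, 0, 0, 0, 0, 0.184, 70],
    [0, 0, 0, 0, 0, 0.184, 70],
    [0, 0, 0, 0, 0, 0.184, 70],
  ],
)

```text
time_s: 19.4
tcp_pos: [447.3, -375.4, 89.8]
eef_rot: [-3.13, 0.264, 0.001]
ft_force: [-1.8, -0.1, 0.2]
grip_width: 70.2
grip_force: 0.0
```

```bash
python3 - <<'E'
from h import *
goto([443,-383.5,-1.2],-100)
f=grab("top")
for m in mailers(f): print(m)
E
```

```text
t 19.4 turn [-0.001  0.001  0.007] shift now-axes [-2.8  8.7 91. ] shift after turn [-2.8  8.7 91. ] tcp [ 447.3 -375.4   89.8] w 70.2 gf 0.0 F [-1.8 -0.1  0.2]
(644, 53, 56, 75, 9.7, [317, 199])
(439, -7, 71, 52, 5.1, [339, 275])
(804, -185, 102, 178, 8.9, [407, 148])
(637, -201, 71, 51, 2.0, [412, 202])
```

Request:
send_rows(
  increments=[
    [-2.8, 8.7, 20, 0, 0, 0, 70],
    [0, 0, 25, 0, 0, 0, 70],
    [0, 0, 25, 0, 0, 0, 70],
    [0, 0, 15, 0, 0, 0, 70],
    [0, 0, 6, 0, 0, 0, 70],
    [0, 0, 0, 0, 0, 0, 60],
    [0, 0, 0, 0, 0, 0, 50],
    [0, 0, 0, 0, 0, 0, 50],
  ],
)

```text
time_s: 20.45
tcp_pos: [443.8, -384.7, 0.0]
eef_rot: [3.13, -0.254, 0.002]
ft_force: [-1.2, 0.4, 1.4]
grip_width: 54.3
grip_force: 52.8
```

Request:
send_rows(
  increments=[
    [0, 0, 0, 0, 0, 0, 50],
    [0, 0, 0, 0, 0, 0, 50],
    [0, 0, 0, 0, 0, 0, 50],
    [0, 0, -5, 0, 0, 0, 50],
    [0, 0, -30, 0, 0, 0, 50],
    [0, 0, -50, 0, 0, 0, 50],
    [0, 0, 0, 0, 0, 0, 50],
    [0, 0, 0, 0, 0, 0, 50],
  ],
)

```text
time_s: 21.45
tcp_pos: [443.1, -383.3, 83.7]
eef_rot: [-3.13, 0.254, 0.001]
ft_force: [-0.3, -0.1, -0.2]
grip_width: 53.9
grip_force: 52.9
```

```bash
python3 - <<'E'
from h import *
T=place(1); print(T); goto([*T[:2],90],6.2)
E
```

```text
[635.67630839  91.99212462  17.86688222]
t 21.4 turn [-1.000e-03 -1.000e-03 -1.841e+00] shift now-axes [ 113.5 -500.1   -5.8] shift after turn [451.8 242.7  -6.3] tcp [ 443.1 -383.3   83.7] w 53.9 gf 52.9 F [-0.3 -0.1 -0.2]
```

Request:
send_rows(
  increments=[
    [10.3, -45.5, 0, 0, 0, 0, 50],
    [10.3, -45.5, 0, 0, 0, 0, 50],
    [10.3, -45.5, 0, 0, 0, 0, 50],
    [10.3, -45.5, 0, 0, 0, 0, 50],
    [10.3, -45.5, 0, 0, 0, 0, 50],
    [10.3, -45.5, 0, 0, 0, 0, 50],
    [10.3, -45.5, 0, 0, 0, 0, 50],
    [10.3, -45.5, 0, 0, 0, 0, 50],
  ],
)

```text
time_s: 22.45
tcp_pos: [582.6, -36.5, 82.4]
eef_rot: [3.131, -0.254, -0.005]
ft_force: [0.5, 0.1, -0.5]
grip_width: 54.1
grip_force: 52.9
```

Request:
send_rows(
  increments=[
    [10.3, -45.5, 0, 0, 0, 0, 50],
    [10.3, -45.5, 0, 0, 0, 0, 50],
    [10.3, -45.5, 0, 0, 0, 0, 50],
    [0, 0, 0, 0, 0, -0.184, 50],
    [0, 0, 0, 0, 0, -0.184, 50],
    [0, 0, 0, 0, 0, -0.184, 50],
    [0, 0, 0, 0, 0, -0.184, 50],
    [0, 0, 0, 0, 0, -0.184, 50],
  ],
)

```text
time_s: 23.45
tcp_pos: [634.5, 91.5, 82.0]
eef_rot: [-2.914, -1.171, 0.006]
ft_force: [-0.7, -0.3, -0.8]
grip_width: 53.7
grip_force: 52.9
```

Request:
send_rows(
  increments=[
    [0, 0, 0, 0, 0, -0.184, 50],
    [0, 0, 0, 0, 0, -0.184, 50],
    [0, 0, 0, 0, 0, -0.184, 50],
    [0, 0, 0, 0, 0, -0.184, 50],
    [0, 0, 0, 0, 0, -0.184, 50],
    [0, 0, 0, 0, -0.14, 0, 50],
    [0, 0, 0, 0, -0.14, 0, 50],
    [0, 0, 0, 0, 0, 0, 50],
  ],
)

```text
time_s: 24.45
tcp_pos: [633.9, 96.5, 81.2]
eef_rot: [1.945, 2.184, -0.278]
ft_force: [-0.3, -0.0, -0.9]
grip_width: 53.6
grip_force: 52.9
```

```bash
python3 - <<'E'
from h import *
T=place(1); goto(T,6.2,.28)
E
```

```text
t 24.4 turn [-0.003 -0.002  0.008] shift now-axes [12.9  1.6 62.2] shift after turn [13.   1.3 62.1] tcp [633.9  96.5  81.2] w 53.6 gf 52.9 F [-0.3 -0.  -0.9]
```

Request:
send_rows(
  increments=[
    [6.5, 1.4, 20, 0, 0, 0, 50],
    [6.5, 0, 20, 0, 0, 0, 50],
    [0, 0, 12, 0, 0, 0, 50],
    [0, 0, 6, 0, 0, 0, 50],
    [0, 0, 2, 0, 0, 0, 50],
    [0, 0, 0, 0, 0, 0, 50],
    [0, 0, 0, 0, 0, 0, 50],
    [0, 0, 0, 0, 0, 0, 50],
  ],
)

```text
time_s: 25.45
tcp_pos: [638.1, 87.8, 23.4]
eef_rot: [1.952, 2.173, -0.274]
ft_force: [0.1, -0.1, -1.3]
grip_width: 53.9
grip_force: 52.9
```

Request:
send_rows(
  increments=[
    [0, 0, 0, 0, 0, 0, 56],
    [0, 0, 0, 0, 0, 0, 60],
    [0, 0, 0, 0, 0, 0, 66],
    [0, 0, 0, 0, 0, 0, 66],
    [0, 0, -10, 0, 0, 0, 70],
    [0, 0, -25, 0, 0, 0, 70],
    [0, 0, -30, 0, 0, 0, 70],
    [0, 0, -10, 0, 0, 0, 70],
  ],
)

```text
time_s: 26.45
tcp_pos: [636.8, 109.3, 97.3]
eef_rot: [1.951, 2.172, -0.269]
ft_force: [0.3, 0.0, 0.0]
grip_width: 69.9
grip_force: 0.0
```

Request:
send_rows(
  increments=[
    [0, 0, 0, 0, 0.14, 0, 70],
    [0, 0, 0, 0, 0.14, 0, 70],
    [-50, 0, 0, 0, 0, 0, 70],
    [-50, 0, 0, 0, 0, 0, 70],
    [-50, 0, 0, 0, 0, 0, 70],
    [0, 0, 0, 0, 0, 0.18, 70],
    [0, 0, 0, 0, 0, 0.18, 70],
    [0, 0, 0, 0, 0, 0.18, 70],
  ],
)

```text
time_s: 27.45
tcp_pos: [651.1, -41.5, 94.5]
eef_rot: [-2.652, -1.683, 0.001]
ft_force: [-0.9, -0.9, -0.3]
grip_width: 70.2
grip_force: 0.0
```

```bash
python3 - <<'E'
from h import *
f=grab("top");g=grab("scene")
for m in mailers(f): print(m)
a=cv2.resize(f["img"][170:300,205:505],(800,347),interpolation=2);b=cv2.resize(g["img"][210:310,220:500],(700,250),interpolation=2)
cv2.imwrite("pics/s5.png",np.vstack([a,np.pad(b,((0,0),(0,100),(0,0)))])[...,::-1])
goto([448,-6,80],-85)
E
```

```text
(643, 65, 59, 104, 8.0, [312, 198])
(441, -129, 52, 71, 85.2, [386, 275])
(805, -197, 101, 156, 10.1, [420, 149])
(637, -201, 71, 51, 2.0, [412, 202])
t 27.6 turn [-0.000e+00  1.000e-03  1.051e+00] shift now-axes [ -53.3 -199.1   14.7] shift after turn [-199.3  -52.7   14.4] tcp [651.1 -41.1  94.4] w 70.1 gf 0.0 F [-0.7  0.3 -0.7]
```

View pics/s5.png

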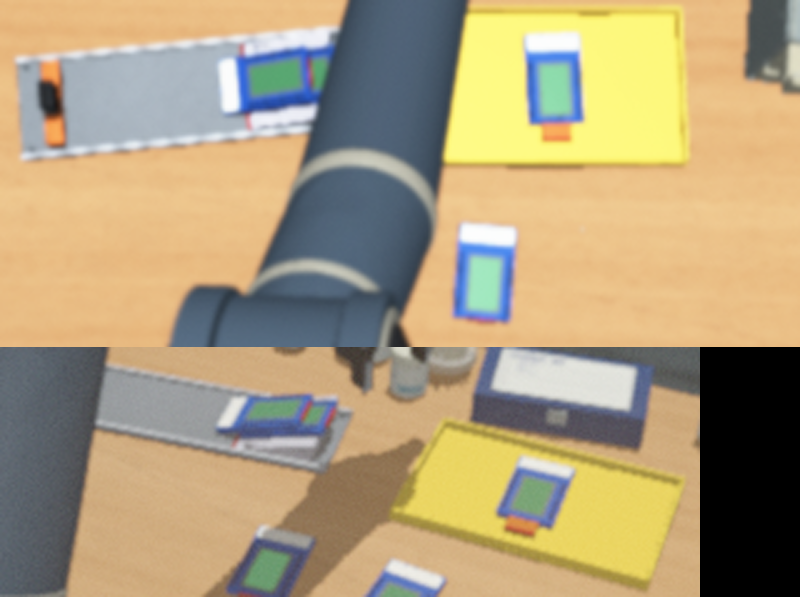

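The second mailer leans on the first, about 29 mm ahead of it (label at crop 230,85). The drawn mailer is flat in the yellow tray (553,80). Next is mailer 3, at crop (485,275).

```bash
python3 - <<'E'
from h import *
goto([450,-130,-1.2],-94.8)
E
```

```text
t 27.6 turn [-0.000e+00  1.000e-03  1.222e+00] shift now-axes [-164.9 -145.2   95.9] shift after turn [-193.   105.4   95.6] tcp [651.1 -41.1  94.4] w 70.1 gf 0.0 F [-0.7  0.3 -0.7]
```

Request:
send_rows(
  increments=[
    [0, 0, 0, 0, 0, 0.1746, 70],
    [0, 0, 0, 0, 0, 0.1746, 70],
    [0, 0, 0, 0, 0, 0.1746, 70],
    [0, 0, 0, 0, 0, 0.1746, 70],
    [0, 0, 0, 0, 0, 0.1746, 70],
    [0, 0, 0, 0, 0, 0.1746, 70],
    [0, 0, 0, 0, 0, 0.1746, 70],
    [-38, 21, 0, 0, 0, 0, 70],
  ],
)

```text
time_s: 28.55
tcp_pos: [613.7, -56.9, 94.3]
eef_rot: [3.138, -0.121, 0.002]
ft_force: [-0.2, -0.4, 0.2]
grip_width: 70.2
grip_force: 0.0
```

Request:
send_rows(
  increments=[
    [-38, 21, 0, 0, 0, 0, 70],
    [-38, 21, 0, 0, 0, 0, 70],
    [-38, 21, 0, 0, 0, 0, 70],
    [-40, 21, 0, 0, 0, 0, 70],
    [0, 0, 20, 0, 0, 0, 70],
    [0, 0, 20, 0, 0, 0, 70],
    [0, 0, 0, 0, 0, 0, 70],
    [0, 0, 0, 0, 0, 0, 70],
  ],
)

```text
time_s: 29.55
tcp_pos: [451.7, -129.7, 55.4]
eef_rot: [3.139, -0.131, 0.001]
ft_force: [-0.1, -0.4, 0.0]
grip_width: 70.0
grip_force: 0.0
```

```bash
python3 - <<'E'
from h import *
goto([450,-130,-1.2],-94.8)
f=grab("scene"); print([(m[:2],m[5]) for m in mailers(f)])
E
```

```text
t 29.6 turn [ 0.    -0.     0.001] shift now-axes [-1.7  0.4 56.6] shift after turn [-1.7  0.4 56.6] tcp [ 451.7 -129.7   55.4] w 70.0 gf 0.0 F [-0.1 -0.4  0. ]
[]
```

Request:
send_rows(
  increments=[
    [-1.7, 0.4, 20, 0, 0, 0, 70],
    [0, 0, 20, 0, 0, 0, 70],
    [0, 0, 12, 0, 0, 0, 70],
    [0, 0, 4.6, 0, 0, 0, 70],
    [0, 0, 0, 0, 0, 0, 60],
    [0, 0, 0, 0, 0, 0, 50],
    [0, 0, 0, 0, 0, 0, 50],
    [0, 0, 0, 0, 0, 0, 50],
  ],
)

```text
time_s: 30.6
tcp_pos: [450.0, -129.8, -0.7]
eef_rot: [-3.138, 0.133, -0.002]
ft_force: [-1.9, 0.1, 5.7]
grip_width: 54.3
grip_force: 52.1
```

Request:
send_rows(
  increments=[
    [0, 0, 0, 0, 0, 0, 50],
    [0, 0, 0, 0, 0, 0, 50],
    [0, 0, -5, 0, 0, 0, 50],
    [0, 0, -30, 0, 0, 0, 50],
    [0, 0, -55, 0, 0, 0, 50],
    [0, 0, 0, 0, 0, 0, 50],
    [0, 0, 0, 0, 0, 0, 50],
    [0, 0, 0, 0, 0, 0, 50],
  ],
)

```text
time_s: 31.6
tcp_pos: [448.8, -129.4, 87.5]
eef_rot: [-3.139, 0.132, 0.004]
ft_force: [0.4, 0.6, -0.2]
grip_width: 54.1
grip_force: 53.0
```

```bash
python3 - <<'E'
from h import *
T=place(2); print(T); goto([*T[:2],90],6.2)
E
```

```text
[632.43630839 121.81212462  17.86688222]
t 31.6 turn [-0.002  0.002 -1.763] shift now-axes [ 161.8 -265.8   -2.9] shift after turn [229.9 209.7  -2.5] tcp [ 448.8 -129.4   87.5] w 54.1 gf 53.0 F [ 0.4  0.6 -0.2]
```

Request:
send_rows(
  increments=[
    [23, -38, 0, 0, 0, 0, 50],
    [23, -38, 0, 0, 0, 0, 50],
    [23, -38, 0, 0, 0, 0, 50],
    [23, -38, 0, 0, 0, 0, 50],
    [23, -38, 0, 0, 0, 0, 50],
    [23, -38, 0, 0, 0, 0, 50],
    [23, -38, 0, 0, 0, 0, 50],
    [0, 0, 0, 0, 0, -0.176, 50],
  ],
)

```text
time_s: 32.6
tcp_pos: [633.2, 126.4, 85.9]
eef_rot: [-3.137, -0.161, 0.003]
ft_force: [-0.7, -0.7, -1.0]
grip_width: 53.9
grip_force: 53.0
```

Request:
send_rows(
  increments=[
    [0, 0, 0, 0, 0, -0.176, 50],
    [0, 0, 0, 0, 0, -0.176, 50],
    [0, 0, 0, 0, 0, -0.176, 50],
    [0, 0, 0, 0, 0, -0.176, 50],
    [0, 0, 0, 0, 0, -0.176, 50],
    [0, 0, 0, 0, 0, -0.176, 50],
    [0, 0, 0, 0, 0, -0.176, 50],
    [0, 0, 0, 0, 0, -0.176, 50],
  ],
)

```text
time_s: 33.6
tcp_pos: [631.6, 121.3, 86.5]
eef_rot: [-2.292, -2.146, 0.004]
ft_force: [0.6, -0.4, -1.1]
grip_width: 54.0
grip_force: 53.0
```

Request:
send_rows(
  increments=[
    [0, 0, 0, 0, 0, -0.176, 50],
    [0, 0, 0, 0, -0.14, 0, 50],
    [0, 0, 0, 0, -0.14, 0, 50],
    [0, 0, 20, 0, 0, 0, 50],
    [0, 0, 15, 0, 0, 0, 50],
    [0, 0, 0, 0, 0, 0, 50],
    [0, 0, 0, 0, 0, 0, 50],
    [0, 0, 0, 0, 0, 0, 50],
  ],
)

```text
time_s: 34.6
tcp_pos: [634.2, 111.7, 55.5]
eef_rot: [1.956, 2.169, -0.273]
ft_force: [0.3, 0.5, -0.6]
grip_width: 53.7
grip_force: 53.0
```

```bash
python3 - <<'E'
from h import *
T=place(2); goto(T,6.2,.28)
f=grab("top");
print([m for m in mailers(f)])
E
```

```text
t 34.6 turn [ 0.    -0.001 -0.005] shift now-axes [20.3 -0.7 33.4] shift after turn [20.3 -0.6 33.3] tcp [634.2 111.7  55.5] w 53.7 gf 53.0 F [ 0.3  0.5 -0.6]
[(648, 70, 72, 107, 6.5, [311, 197]), (439, -7, 71, 52, 5.0, [339, 275]), (804, -185, 103, 178, 8.9, [407, 148]), (637, -201, 71, 51, 2.0, [412, 202])]
```

Request:
send_rows(
  increments=[
    [10, -0.6, 10, 0, 0, 0, 50],
    [10, 0, 10, 0, 0, 0, 50],
    [0, 0, 8, 0, 0, 0, 50],
    [0, 0, 4, 0, 0, 0, 50],
    [0, 0, 0.5, 0, 0, 0, 50],
    [0, 0, 0, 0, 0, 0, 50],
    [0, 0, 0, 0, 0, 0, 50],
    [0, 0, 0, 0, 0, 0, 50],
  ],
)

```text
time_s: 35.65
tcp_pos: [632.1, 122.2, 18.3]
eef_rot: [1.954, 2.171, -0.275]
ft_force: [-0.2, -0.3, -0.5]
grip_width: 54.1
grip_force: 53.0
```

Request:
send_rows(
  increments=[
    [0, 0, 0, 0, 0, 0, 56],
    [0, 0, 0, 0, 0, 0, 60],
    [0, 0, 0, 0, 0, 0, 66],
    [0, 0, 0, 0, 0, 0, 66],
    [0, 0, -10, 0, 0, 0, 70],
    [0, 0, -25, 0, 0, 0, 70],
    [0, 0, -30, 0, 0, 0, 70],
    [0, 0, -10, 0, 0, 0, 70],
  ],
)

```text
time_s: 36.65
tcp_pos: [630.9, 144.1, 92.4]
eef_rot: [1.953, 2.171, -0.27]
ft_force: [0.5, 0.7, -0.5]
grip_width: 70.2
grip_force: 0.0
```

Request:
send_rows(
  increments=[
    [0, 0, 0, 0, 0.14, 0, 70],
    [0, 0, 0, 0, 0.14, 0, 70],
    [-50, 0, 0, 0, 0, 0, 70],
    [-50, 0, 0, 0, 0, 0, 70],
    [-50, 0, 0, 0, 0, 0, 70],
    [-40, 0, 0, 0, 0, 0, 70],
    [0, 0, 0, 0, 0, 0.18, 70],
    [0, 0, 0, 0, 0, 0.18, 70],
  ],
)

```text
time_s: 37.65
tcp_pos: [649.0, -47.5, 89.6]
eef_rot: [-2.493, -1.91, 0.001]
ft_force: [0.6, 0.7, 0.2]
grip_width: 69.9
grip_force: 0.0
```

```bash
python3 - <<'E'
from h import *
f=grab("top");g=grab("scene")
for m in mailers(f): print(m)
a=cv2.resize(f["img"][170:300,205:505],(800,347),interpolation=2);b=cv2.resize(g["img"][210:310,220:500],(700,250),interpolation=2)
cv2.imwrite("pics/s6.png",np.vstack([a,np.pad(b,((0,0),(0,100),(0,0)))])[...,::-1])
goto([448,-6,80],-85)
E
```

```text
(640, 84, 59, 138, 9.4, [305, 200])
(637, -201, 71, 51, 2.0, [412, 202])
(806, -203, 101, 143, 10.1, [422, 148])
t 37.8 turn [-0.000e+00  1.000e-03  1.228e+00] shift now-axes [ -11.7 -204.8    9.8] shift after turn [-196.8  -57.7    9.5] tcp [649.1 -46.4  89.5] w 70.1 gf 0.0 F [-0.6 -0.4 -0.5]
```

View pics/s6.png

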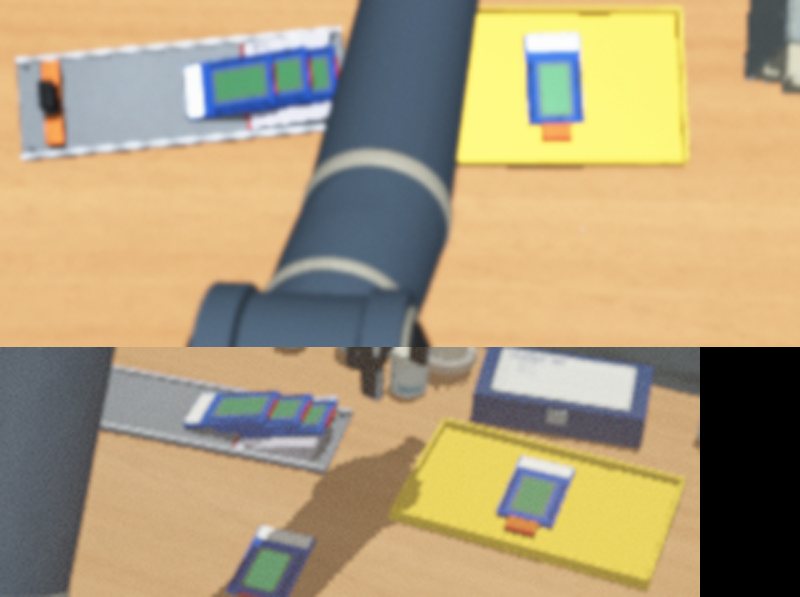

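Three are fanned, labels stepping from crop 195 through 275 to 310. The last mailer is unmoved (scene crop 265,565), so I'll fetch it.

Request:
send_rows(
  increments=[
    [0, 0, 0, 0, 0, 0.1754, 70],
    [0, 0, 0, 0, 0, 0.1754, 70],
    [0, 0, 0, 0, 0, 0.1754, 70],
    [0, 0, 0, 0, 0, 0.1754, 70],
    [0, 0, 0, 0, 0, 0.1754, 70],
    [0, 0, 0, 0, 0, 0.1754, 70],
    [0, 0, 0, 0, 0, 0.1754, 70],
    [-39, -11.5, 0, 0, 0, 0, 70],
  ],
)

```text
time_s: 38.75
tcp_pos: [611.2, -38.3, 89.7]
eef_rot: [3.136, 0.143, 0.003]
ft_force: [-1.3, 0.4, 0.3]
grip_width: 69.9
grip_force: 0.0
```

Request:
send_rows(
  increments=[
    [-39, -11.5, 0, 0, 0, 0, 70],
    [-39, -11.5, 0, 0, 0, 0, 70],
    [-39, -11.5, 0, 0, 0, 0, 70],
    [-41, -11.5, 0, 0, 0, 0, 70],
    [0, 0, 20, 0, 0, 0, 70],
    [0, 0, 15, 0, 0, 0, 70],
    [0, 0, 0, 0, 0, 0, 70],
    [0, 0, 0, 0, 0, 0, 70],
  ],
)

```text
time_s: 39.75
tcp_pos: [448.9, -6.5, 55.2]
eef_rot: [3.138, 0.138, 0.001]
ft_force: [-0.3, 0.5, 0.2]
grip_width: 70.2
grip_force: 0.0
```

```bash
python3 - <<'E'
from h import *
goto([448,-6,-1.2],-85)
g=grab("scene");b=cv2.resize(g["img"][210:330,220:500],(700,300),interpolation=2)
cv2.imwrite("pics/s7.png",b[...,::-1])
E
```

```text
t 39.8 turn [ 0.    -0.     0.001] shift now-axes [-0.9 -0.6 56.4] shift after turn [-0.9 -0.6 56.4] tcp [448.9  -6.5  55.2] w 70.2 gf 0.0 F [-0.3  0.5  0.2]
```

View pics/s7.png

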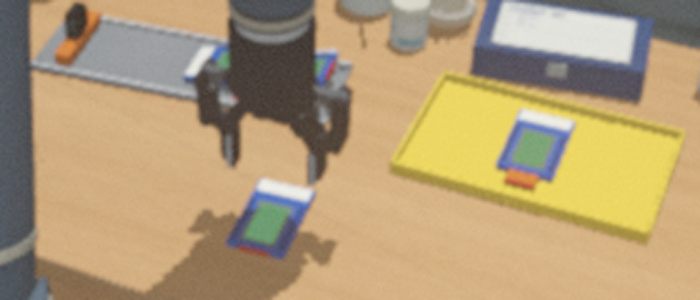

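The open gripper is centred over the last mailer (270,215). Grasping.

Request:
send_rows(
  increments=[
    [-0.9, -0.6, 20, 0, 0, 0, 70],
    [0, 0, 20, 0, 0, 0, 70],
    [0, 0, 12, 0, 0, 0, 70],
    [0, 0, 4.4, 0, 0, 0, 70],
    [0, 0, 0, 0, 0, 0, 60],
    [0, 0, 0, 0, 0, 0, 50],
    [0, 0, 0, 0, 0, 0, 50],
    [0, 0, 0, 0, 0, 0, 50],
  ],
)

```text
time_s: 40.8
tcp_pos: [447.7, -5.6, -0.5]
eef_rot: [-3.138, -0.138, -0.002]
ft_force: [-1.8, 0.5, 6.6]
grip_width: 53.7
grip_force: 51.8
```

Request:
send_rows(
  increments=[
    [0, 0, 0, 0, 0, 0, 50],
    [0, 0, 0, 0, 0, 0, 50],
    [0, 0, -5, 0, 0, 0, 50],
    [0, 0, -30, 0, 0, 0, 50],
    [0, 0, -55, 0, 0, 0, 50],
    [0, 0, 0, 0, 0, 0, 50],
    [0, 0, 0, 0, 0, 0, 50],
    [0, 0, 0, 0, 0, 0, 50],
  ],
)

```text
time_s: 41.8
tcp_pos: [446.4, -5.5, 87.8]
eef_rot: [3.138, 0.138, -0.004]
ft_force: [-0.3, -0.1, -1.3]
grip_width: 54.0
grip_force: 53.1
```

```bash
python3 - <<'E'
from h import *
T=place(3.05); print(T); goto([*T[:2],90],6.2)
E
```

```text
[629.03430839 153.12312462  17.86688222]
t 41.8 turn [-0.002  0.002 -1.591] shift now-axes [ 195.8 -142.    -2.6] shift after turn [138.  198.7  -2.2] tcp [446.4  -5.5  87.8] w 54.0 gf 53.1 F [-0.3 -0.1 -1.3]
```

Request:
send_rows(
  increments=[
    [32.6, -23.7, 0, 0, 0, 0, 50],
    [32.6, -23.7, 0, 0, 0, 0, 50],
    [32.6, -23.7, 0, 0, 0, 0, 50],
    [32.6, -23.7, 0, 0, 0, 0, 50],
    [32.6, -23.7, 0, 0, 0, 0, 50],
    [32.6, -23.7, 0, 0, 0, 0, 50],
    [0, 0, 0, 0, 0, -0.177, 50],
    [0, 0, 0, 0, 0, -0.177, 50],
  ],
)

```text
time_s: 42.8
tcp_pos: [629.0, 153.2, 86.3]
eef_rot: [3.062, 0.698, -0.006]
ft_force: [-0.1, 0.4, -0.2]
grip_width: 53.9
grip_force: 53.1
```

Request:
send_rows(
  increments=[
    [0, 0, 0, 0, 0, -0.177, 50],
    [0, 0, 0, 0, 0, -0.177, 50],
    [0, 0, 0, 0, 0, -0.177, 50],
    [0, 0, 0, 0, 0, -0.177, 50],
    [0, 0, 0, 0, 0, -0.177, 50],
    [0, 0, 0, 0, 0, -0.177, 50],
    [0, 0, 0, 0, 0, -0.177, 50],
    [0, 0, 0, 0, 0, 0, 50],
  ],
)

```text
time_s: 43.8
tcp_pos: [629.0, 152.6, 87.1]
eef_rot: [-2.098, -2.336, 0.003]
ft_force: [-0.1, -0.6, 0.2]
grip_width: 53.7
grip_force: 53.1
```

Request:
send_rows(
  increments=[
    [0, 0, 0, 0, -0.14, 0, 50],
    [0, 0, 0, 0, -0.14, 0, 50],
    [0, 0, 20, 0, 0, 0, 50],
    [0, 0, 15, 0, 0, 0, 50],
    [0, 0, 0, 0, 0, 0, 50],
    [0, 0, 0, 0, 0, 0, 50],
    [0, 0, 0, 0, 0, 0, 50],
    [0, 0, 0, 0, 0, 0, 50],
  ],
)

```text
time_s: 44.8
tcp_pos: [631.2, 143.6, 55.7]
eef_rot: [1.949, 2.175, -0.273]
ft_force: [-0.2, 0.3, -0.8]
grip_width: 54.2
grip_force: 53.1
```

```bash
python3 - <<'E'
from h import *
T=place(3.05); goto(T,6.2,.28)
E
```

```text
t 44.8 turn [ 0.001 -0.001  0.001] shift now-axes [19.7 -1.1 33.7] shift after turn [19.8 -1.1 33.7] tcp [631.2 143.6  55.7] w 54.2 gf 53.1 F [-0.2  0.3 -0.8]
```

Request:
send_rows(
  increments=[
    [10, -1.1, 10, 0, 0, 0, 50],
    [9.8, 0, 10, 0, 0, 0, 50],
    [0, 0, 8, 0, 0, 0, 50],
    [0, 0, 4, 0, 0, 0, 50],
    [0, 0, 1, 0, 0, 0, 50],
    [0, 0, 0, 0, 0, 0, 50],
    [0, 0, 0, 0, 0, 0, 50],
    [0, 0, 0, 0, 0, 0, 50],
  ],
)

```text
time_s: 45.8
tcp_pos: [628.8, 153.4, 18.2]
eef_rot: [1.949, 2.175, -0.274]
ft_force: [0.0, 0.3, -1.7]
grip_width: 54.2
grip_force: 53.1
```

Request:
send_rows(
  increments=[
    [0, 0, 0, 0, 0, 0, 56],
    [0, 0, 0, 0, 0, 0, 60],
    [0, 0, 0, 0, 0, 0, 66],
    [0, 0, 0, 0, 0, 0, 66],
    [0, 0, -10, 0, 0, 0, 70],
    [0, 0, -25, 0, 0, 0, 70],
    [0, 0, -30, 0, 0, 0, 70],
    [0, 0, -10, 0, 0, 0, 70],
  ],
)

```text
time_s: 46.8
tcp_pos: [627.5, 175.2, 92.3]
eef_rot: [1.947, 2.175, -0.269]
ft_force: [0.1, -0.2, 0.8]
grip_width: 70.3
grip_force: 0.0
```

Request:
send_rows(
  increments=[
    [0, 0, 0, 0, 0.14, 0, 70],
    [0, 0, 0, 0, 0.14, 0, 70],
    [-50, 0, 0, 0, 0, 0, 70],
    [-50, 0, 0, 0, 0, 0, 70],
    [-50, 0, 0, 0, 0, 0, 70],
    [-50, 0, 0, 0, 0, 0, 70],
    [-40, 0, 0, 0, 0, 0, 70],
    [0, 0, 0, 0, 0, 0, 70],
  ],
)

```text
time_s: 47.8
tcp_pos: [652.0, -70.6, 89.7]
eef_rot: [2.104, 2.331, -0.004]
ft_force: [-0.1, -0.0, 0.9]
grip_width: 70.3
grip_force: 0.0
```

```bash
python3 - <<'E'
from h import *
f=grab("top");g=grab("scene")
for m in mailers(f): print(m)
a=cv2.resize(f["img"][175:235,205:345],(800,343),interpolation=2);b=cv2.resize(g["img"][210:310,220:500],(700,250),interpolation=2)
cv2.imwrite("pics/s8.png",np.vstack([a,np.pad(b,((0,0),(0,100),(0,0)))])[...,::-1])
goto([611,303,90],6.2)
E
```

```text
(638, 100, 61, 170, 8.7, [299, 201])
(637, -201, 71, 51, 2.0, [412, 202])
(792, -243, 77, 144, 52.8, [426, 147])
t 47.9 turn [-0.001 -0.001  0.001] shift now-axes [ 3.698e+02 -1.000e+00 -2.000e-01] shift after turn [369.8  -1.3  -0.6] tcp [652.3 -64.5  89.4] w 70.2 gf 0.0 F [-0.3  0.7  0.5]
```

View pics/s8.png

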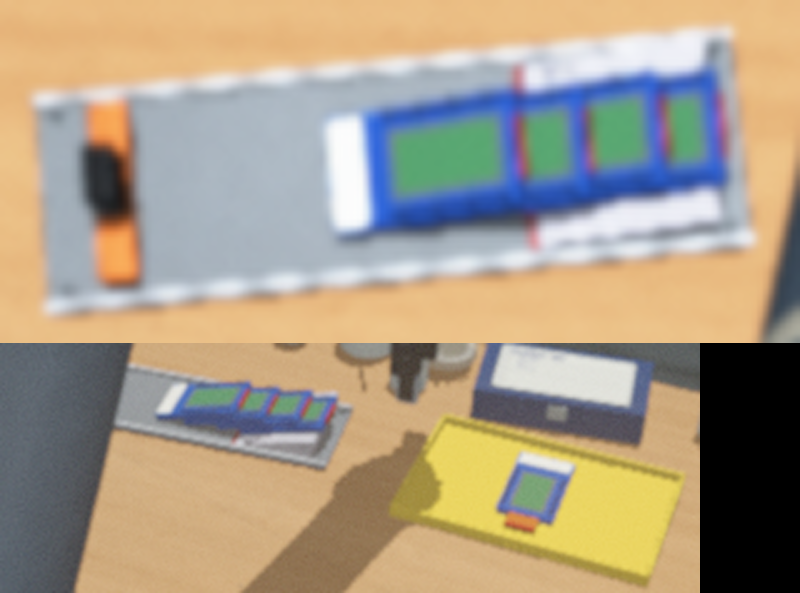

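All four are fanned, rear edges at crop x≈722, 664, 588 and 520, with the front label edge at about x=328. The stop face is at (135,190). Next I'll measure the gap and go for the stop.

```bash
cat >> h.py <<'E'
def trx(p): return np.round((p[:2]-FOOT)@AX,1), np.round((p[:2]-FOOT)@np.array([AX[1],-AX[0]]),1)
E
python3 - <<'E'
from h import *
f=grab("top")
q=lambda a,b,h:ray(f,205+a/5.714,175+b/5.717,h)
print("front",[trx(q(a,b,h)) for a,b,h in((324,122,12),(337,236,12))])
print("stop",[trx(q(a,b,21)) for a,b in((131,102),(140,282))])
print("rears",[trx(q(a,b,h)) for a,b,h in((722,125,32),(664,128,32),(588,138,32),(520,142,32))])
print("side", trx(q(450,103,20)),trx(q(450,222,20)))
D=FOOT+AX*(181.5+9); print(D)
goto([610.5,296.6,90],6.2)
E
```

```text
front [(np.float64(93.8), np.float64(24.4)), (np.float64(91.8), np.float64(-30.7))]
stop [(np.float64(181.7), np.float64(40.0)), (np.float64(182.9), np.float64(-45.9))]
rears [(np.float64(-90.4), np.float64(-0.3)), (np.float64(-63.7), np.float64(0.8)), (np.float64(-28.5), np.float64(-0.6)), (np.float64(2.8), np.float64(0.5))]
side (np.float64(34.0), np.float64(25.6)) (np.float64(38.6), np.float64(-31.0))
[613.526 295.857]
t 48.0 turn [-0.001 -0.001  0.003] shift now-axes [362.2  -1.7  -0. ] shift after turn [362.1  -2.8  -0.5] tcp [652.4 -63.1  89.5] w 69.9 gf 0.0 F [-0.2  1.  -0.4]
```

Request:
send_rows(
  increments=[
    [45, 0, 0, 0, 0, 0, 60],
    [45, 0, 0, 0, 0, 0, 60],
    [45, 0, 0, 0, 0, 0, 60],
    [45, 0, 0, 0, 0, 0, 60],
    [45, 0, 0, 0, 0, 0, 60],
    [45, 0, 0, 0, 0, 0, 60],
    [45, 0, 0, 0, 0, 0, 60],
    [45, 0, 0, 0, 0, 0, 60],
  ],
)

```text
time_s: 48.95
tcp_pos: [611.4, 297.1, 89.8]
eef_rot: [-2.091, -2.343, -0.0]
ft_force: [-0.0, 0.3, 0.2]
grip_width: 60.0
grip_force: 0.0
```

```bash
python3 - <<'E'
from h import *
goto([610.5,296.6,27],6.2)
E
```

```text
t 49.0 turn [-0.001 -0.001  0.005] shift now-axes [-0.4 -0.9 62.8] shift after turn [-0.4 -1.  62.8] tcp [611.4 297.1  89.8] w 60.0 gf 0.0 F [-0.   0.3  0.2]
```

Request:
send_rows(
  increments=[
    [-0.4, -0.9, 20, 0, 0, 0, 60],
    [0, 0, 20, 0, 0, 0, 60],
    [0, 0, 15, 0, 0, 0, 60],
    [0, 0, 8, 0, 0, 0, 60],
    [0, 0, 0, 0, 0, 0, 40],
    [0, 0, 0, 0, 0, 0, 24],
    [0, 0, 0, 0, 0, 0, 24],
    [0, 0, 0, 0, 0, 0, 24],
  ],
  squeeze=30,
)

```text
time_s: 49.95
tcp_pos: [614.9, 292.5, 27.8]
eef_rot: [2.095, 2.337, 0.007]
ft_force: [5.2, 0.4, -5.5]
grip_width: 29.1
grip_force: 33.4
```

Request:
send_rows(
  increments=[
    [0, 0, 0, 0, 0, 0, 24],
    [0, 0, 0, 0, 0, 0, 24],
    [-10, 0, 0, 0, 0, 0, 24],
    [-15, 0, 0, 0, 0, 0, 24],
    [-15, 0, 0, 0, 0, 0, 24],
    [-15, 0, 0, 0, 0, 0, 24],
    [-10, 0, 0, 0, 0, 0, 24],
    [0, 0, 0, 0, 0, 0, 24],
  ],
)

```text
time_s: 50.95
tcp_pos: [622.2, 226.6, 27.8]
eef_rot: [2.096, 2.335, 0.006]
ft_force: [5.0, -0.9, -5.2]
grip_width: 29.3
grip_force: 33.4
```

```bash
python3 - <<'E'
from h import *
f=grab("top")
a=cv2.resize(f["img"][175:235,205:345],(800,343),interpolation=2); cv2.imwrite("pics/s9.png",a[...,::-1])
goto([0,0,0],6.2); print(trx(bot.get_obs()["tcp_pos"]))
E
```

```text
t 51.0 turn [0.005 0.001 0.   ] shift now-axes [-158.1 -643.2   24.4] shift after turn [-158.2 -643.1   27.8] tcp [622.2 226.8  27.8] w 29.1 gf 33.4 F [ 5.8 -0.7 -6. ]
(np.float64(120.8), np.float64(1.2))
```

View pics/s9.png

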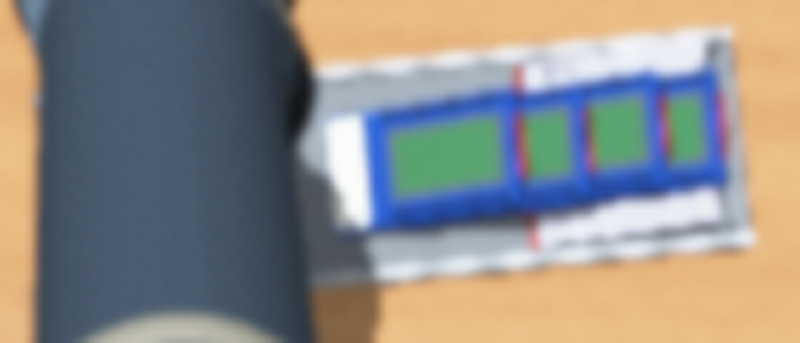

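The fan is undisturbed (label at 345,170). The arm hides the stop, which still has about 23 mm to go.

Request:
send_rows(
  increments=[
    [-5, 0, 0, 0, 0, 0, 24],
    [-5, 0, 0, 0, 0, 0, 24],
    [-4, 0, 0, 0, 0, 0, 24],
    [-3, 0, 0, 0, 0, 0, 24],
    [-2, 0, 0, 0, 0, 0, 24],
    [0, 0, 0, 0, 0, 0, 24],
    [0, 0, 0, 0, 0, 0, 24],
    [0, 0, 0, 0, 0, 0, 24],
  ],
)

```text
time_s: 52.0
tcp_pos: [624.1, 209.7, 27.8]
eef_rot: [2.095, 2.337, 0.008]
ft_force: [5.7, 1.5, -5.3]
grip_width: 29.4
grip_force: 33.3
```

Request:
send_rows(
  increments=[
    [0, 0, 0, 0, 0, 0, 40],
    [0, 0, 0, 0, 0, 0, 55],
    [0, 0, 0, 0, 0, 0, 60],
    [0, 0, -20, 0, 0, 0, 60],
    [0, 0, -30, 0, 0, 0, 60],
    [0, 0, -30, 0, 0, 0, 60],
    [50, 0, 0, 0, 0, 0, 60],
    [50, 0, 0, 0, 0, 0, 60],
  ],
)

```text
time_s: 53.0
tcp_pos: [611.5, 309.3, 109.7]
eef_rot: [2.098, 2.337, 0.005]
ft_force: [-0.7, -0.0, 0.4]
grip_width: 60.1
grip_force: 0.0
```

Request:
send_rows(
  increments=[
    [50, 0, 0, 0, 0, 0, 60],
    [50, 0, 0, 0, 0, 0, 60],
    [20, 0, 0, 0, 0, 0, 60],
    [0, 0, 0, 0, 0, 0, 60],
    [0, 0, 0, 0, 0, 0, 60],
    [0, 0, 0, 0, 0, 0, 60],
    [0, 0, 0, 0, 0, 0, 60],
    [0, 0, 0, 0, 0, 0, 60],
  ],
)

```text
time_s: 54.0
tcp_pos: [597.7, 427.3, 107.1]
eef_rot: [2.097, 2.339, 0.0]
ft_force: [0.0, -0.3, 0.3]
grip_width: 60.2
grip_force: 0.0
```

```bash
python3 - <<'E'
from h import *
f=grab("top");g=grab("scene")
print(mailers(f))
a=cv2.resize(f["img"][175:235,205:345],(800,343),interpolation=2);b=cv2.resize(g["img"][210:310,220:500],(700,250),interpolation=2)
cv2.imwrite("pics/s10.png",np.vstack([a,np.pad(b,((0,0),(0,100),(0,0)))])[...,::-1])
E
```

```text
[(638, 100, 61, 170, 8.6, [299, 201]), (804, -185, 102, 178, 8.9, [407, 148]), (637, -201, 71, 51, 2.0, [412, 202])]
```

View pics/s10.png

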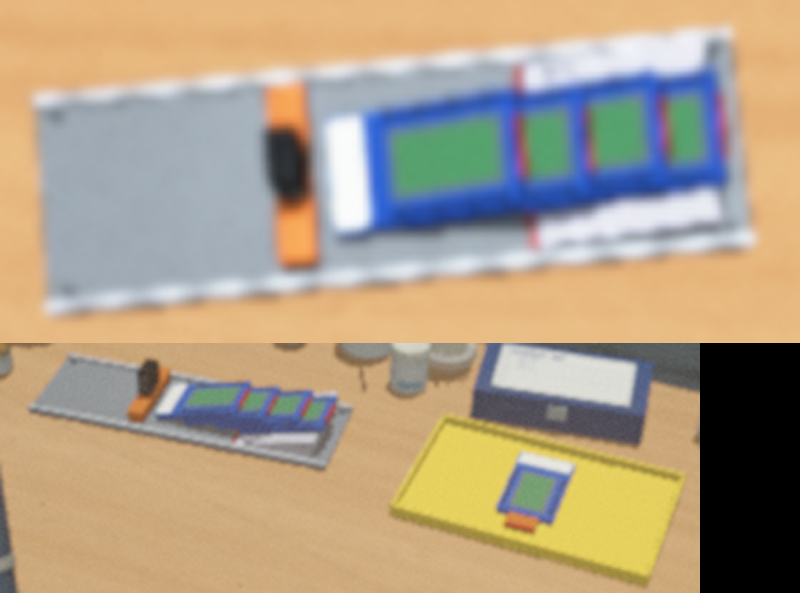

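Stop face at crop (312,180), label edge at (328,175): a gap of about 8–9 mm, so I'll close it by another 6.

```bash
python3 - <<'E'
from h import *
goto([623.5,209.7,27.8],6.2)
E
```

```text
t 54.1 turn [-0.    -0.     0.002] shift now-axes [-219.5    2.    79.2] shift after turn [-219.5    2.3   79.2] tcp [597.5 427.7 107. ] w 60.0 gf 0.0 F [0.4 0.6 0.6]
```

Request:
send_rows(
  increments=[
    [-45, 2, 0, 0, 0, 0, 60],
    [-45, 0, 0, 0, 0, 0, 60],
    [-45, 0, 0, 0, 0, 0, 60],
    [-45, 0, 0, 0, 0, 0, 60],
    [-39.5, 0, 0, 0, 0, 0, 60],
    [0, 0, 20, 0, 0, 0, 60],
    [0, 0, 20, 0, 0, 0, 60],
    [0, 0, 0, 0, 0, 0, 60],
  ],
)

```text
time_s: 55.1
tcp_pos: [621.2, 211.6, 64.1]
eef_rot: [-2.09, -2.341, 0.006]
ft_force: [-0.1, 0.6, 0.4]
grip_width: 59.9
grip_force: 0.0
```

Request:
send_rows(
  increments=[
    [0, 0, 20, 0, 0, 0, 60],
    [0, 0, 14, 0, 0, 0, 60],
    [0, 0, 5, 0, 0, 0, 60],
    [0, 0, 0, 0, 0, 0, 40],
    [0, 0, 0, 0, 0, 0, 24],
    [0, 0, 0, 0, 0, 0, 24],
    [0, 0, 0, 0, 0, 0, 24],
    [0, 0, 0, 0, 0, 0, 24],
  ],
)

```text
time_s: 56.1
tcp_pos: [624.2, 210.1, 28.5]
eef_rot: [2.096, 2.339, 0.002]
ft_force: [2.3, 0.6, 1.4]
grip_width: 29.7
grip_force: 31.6
```

Request:
send_rows(
  increments=[
    [0, 0, 0, 0, 0, 0, 24],
    [-2, 0, 0, 0, 0, 0, 24],
    [-2, 0, 0, 0, 0, 0, 24],
    [-2, 0, 0, 0, 0, 0, 24],
    [0, 0, 0, 0, 0, 0, 24],
    [0, 0, 0, 0, 0, 0, 24],
    [0, 0, 0, 0, 0, 0, 24],
    [0, 0, 0, 0, 0, 0, 24],
  ],
)

```text
time_s: 57.1
tcp_pos: [624.9, 203.8, 28.5]
eef_rot: [2.096, 2.339, 0.002]
ft_force: [4.2, 0.1, 5.4]
grip_width: 29.5
grip_force: 32.2
```

Request:
send_rows(
  increments=[
    [0, 0, 0, 0, 0, 0, 40],
    [0, 0, 0, 0, 0, 0, 55],
    [0, 0, 0, 0, 0, 0, 60],
    [0, 0, -20, 0, 0, 0, 60],
    [0, 0, -30, 0, 0, 0, 60],
    [0, 0, -30, 0, 0, 0, 60],
    [50, 0, 0, 0, 0, 0, 60],
    [50, 0, 0, 0, 0, 0, 60],
  ],
)

```text
time_s: 58.1
tcp_pos: [614.0, 304.0, 110.5]
eef_rot: [2.098, 2.337, 0.004]
ft_force: [-0.3, 0.5, 0.5]
grip_width: 60.2
grip_force: 0.0
```

Request:
send_rows(
  increments=[
    [50, 0, 0, 0, 0, 0, 60],
    [50, 0, 0, 0, 0, 0, 60],
    [20, 0, 0, 0, 0, 0, 60],
    [0, 0, 0, 0, 0, 0, 60],
    [0, 0, 0, 0, 0, 0, 60],
    [0, 0, 0, 0, 0, 0, 60],
    [0, 0, 0, 0, 0, 0, 60],
    [0, 0, 0, 0, 0, 0, 60],
  ],
)

```text
time_s: 59.1
tcp_pos: [600.3, 422.0, 108.1]
eef_rot: [-2.097, -2.339, 0.0]
ft_force: [-0.3, -0.5, -0.3]
grip_width: 60.0
grip_force: 0.0
```

```bash
python3 - <<'E'
from h import *
f=grab("top");g=grab("scene")
print(mailers(f))
a=cv2.resize(f["img"][175:235,205:345],(800,343),interpolation=2);b=cv2.resize(g["img"][210:310,220:500],(700,250),interpolation=2)
cv2.imwrite("pics/s11.png",np.vstack([a,np.pad(b,((0,0),(0,100),(0,0)))])[...,::-1])
E
```

```text
[(638, 100, 61, 170, 8.6, [299, 201]), (804, -185, 102, 178, 8.9, [407, 148]), (637, -201, 71, 51, 2.0, [412, 202])]
```

View pics/s11.png

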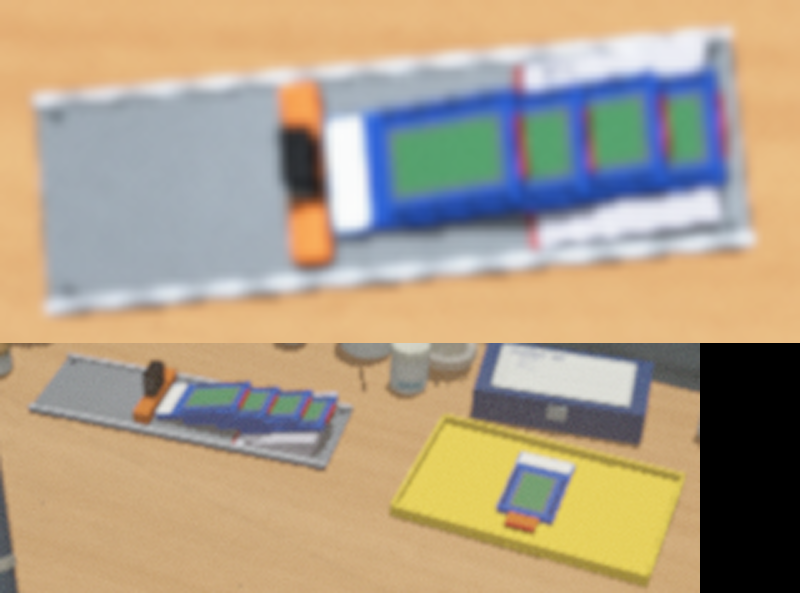

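The stop face (323,175) is now 2–3 mm from the front label edge (329,175). The fan hasn't moved, and the drawn mailer is still flat in the yellow tray with its carrier out. Handing in.

```bash
python3 -c "
from rig import job
print(job.hand_in())"
```

```text
the job is handed in; nothing more can be done
None
```

The job is handed in (no verdict came back): four home mailers fanned with the end stop 2–3 mm off the last, and the drawn one flat in the yellow tray; each fanned mailer lies over the label strip of the one below, as the judging rule's forward spacing requires, so only the front label shows.

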